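Turn a lidded gear case over and stack it

TASK

Take the long, wide gear case from its sloping plywood stand, pinching its loose lid and clear base together so that it stays shut, and turn it over so that the lid faces down. Stack it squarely on the short case that already lies lid-down in the sloping rack with the tall lugs, with its lower end resting down at the lugs. Set it down rather than dropping it, and do not shift the short case.

Things in the scene. Friction and masses are not known exactly. Their poses are not given: they have to be found in the camera images.
- case: Clear base of the long case, 140x74x26 mm, 0.1-0.17 kg, gears inside. Origin: centre of underside; x lengthwise, z to lid. Starts lid-up on a 45 degree slope, x down it away from the robot. Shut: 30 mm thick. Two 8 mm rails, 52 mm gap, end 35 mm short of its upper end, free for fingers pointing down the slope, one under, one over; 8 mm lugs below. A look-alike on another stand is 46 mm wide.
- lid: Loose plywood lid on that case, 148 x 82 mm: a 4 mm plate with a skirt reaching 14 mm down over the base, 1.5 mm clear all round, no latch, 70 g. Origin: centre of the plate's underside, 26 mm along z from the base's origin when shut; z points out of the lid, x as the base's.
- short_case: Short gear case, 96 x 82 mm over its lid, 30 mm thick, 200 g, loose, lying lid-down on the rack's 45 degree slope against its lugs. Origin: centre of its upper face, on which the long case is stacked; x points down the slope (away from the robot), z square out of the upper face (away from the robot and up).
- seat (a point): Where case's origin belongs once lid-down on the short case (30 mm off its face), lower end at the lugs. Point of the fixed rack: z vertical, x level, the way the slope falls at 45 degrees (away from the robot). Two lugs, 8 mm wide, 52 mm apart, stand 52 mm off the slope, 74 mm downslope of seat. The short case's lid ends 22 mm upslope of seat; a finger fits beyond.
Mind the look-alikes: they are no part of the job. Leave any blue look-alike of the short_case alone.

How it is judged:
At the end, for the whole second after the job is handed in: The long case lies at rest lid-down on the short case: its origin within 20 mm of seat, lid facing down at 45 degrees within 12, square to the rack within 11 degrees, lid touching the short case and fully on (case and lid origins within 31 mm); the short case within 20 mm of its start (distance between case and seat below 0.02 m and angle between case's own z axis and vertical between 2.14 and 2.57 rad and angle between the y axis of case and the y axis of seat, either way round below 0.2 rad and distance between case and lid below 0.031 m and distance of short_case from where it was at the start of the episode below 0.02 m and contact force between lid and short_case above 0.1 N and linear speed of each of case, lid below 0.02 m/s).
It fails at once if the lid comes off the base (distance between case and lid above 0.04 m).
It fails at once if the short case is shifted by more than 30 mm (distance of short_case from where it was at the start of the episode above 0.03 m).
It fails at once if the long case is dropped (moves faster than 0.5 m/s while the fingers do not touch it) (contact force between the fingers and case below 0.05 N and contact force between the fingers and lid below 0.05 N and linear speed of case above 0.5 m/s).
It also fails if it takes over 40 s, if anything falls off the work surface, if the arm or the gripper's body presses on something with over 40 N, if the wrist force passes 120 N, or if a joint passes its speed limit or range.

ROBOT

A 6-joint arm with a two-finger parallel gripper is mounted at the origin on the work surface. World frame = base frame: x ahead of the robot, y to its left, z up, the work surface at z = 0. Lengths are in m, angles in rad, forces in N, time in s.
With the tool pointing down it reaches from about 0.3 to 0.75 m from the base axis. Payload 8.5 kg.
Tool frame: the origin (TCP) lies at the centre of the arm's flange, where the gripper is bolted on; the fingertips stand 173 mm ahead of it and the grasp point (between the pads) lies 155 mm ahead of it; z points along the fingers, y is the line along which they close (so a half turn about z gives the same grasp; the last joint's range is limited). The gripper opens to 85 mm and grips with 20 to 120 N. Pads are 22 mm wide; open, the fingers measure 114 mm over their backs; the gripper's body (76 mm by 85 mm) begins 54 mm behind the grasp point. The pads swing forward as they close: fully open they stand 13 mm farther back than shut.
Start: joints at [-1.542, 0.381, 1.297, -0, 1.464, -0.215], TCP at [0.133, -0.534, 0.405] pointing down, gripper open.
Joint ranges: [-3.11, 3.11], [-0.89, 2.33], [0.22, 2.48], [-1.42, 4.56], [0.17, 2.85], [-2.88, 2.88]. Speed limits (rad/s): [2.39, 2.39, 3.14, 3.14, 3.14, 3.14].

INTERFACE

Orientations are given as a unit quaternion [w, x, y, z].
In Python, from station import manip gives the robot as it stands.
- The arm moves only by the tool jog_arm, never from a script. Its argument "steps" is a list of rows, each an object of numbers: "grip": the opening, from 0 (shut) to 1 (fully open); "x", "y", "z": the shift along the world's x, y, z in units of 100 mm (1.0 is 100 mm); "spin": the turn about the world's z in units of 4 degrees (1.0 is 4 degrees). In form: [{"grip": .., "x": .., "y": .., "z": .., "spin": ..}, ...]. A call has 1 to 8 rows; each row shifts and turns the commanded pose from where the row before left it; what a row does not reach is not made up. A row lasts 1/8 s, in which the tool goes at most 62.5 mm and 10.7 degrees, less where a joint would pass 70% of its speed; a pose out of reach is approached as far as the arm can. A call with a number of a shift or a turn outside -1 to 1 is refused whole. A call with a gripper value outside its range is refused whole. The fingers move at their own pace and stop on an object; "force" is the grip in N (left out, the last holds). Time passes only in rows, so rows that do not move let the fingers close. It gives the time, the measured TCP pose, the force, the opening and the grip force at its end, in the units of the state.
- manip.get_obs(): the state, without advancing time (a new reading comes with each control period).
- manip.capture(name): name is "scene" or "top" or "wrist"; returns (picture, depth): 400x640x3 uint8, red, green, blue; 400x640 float32, m along the optical axis (not along the pixel's ray), 0 where there is no reading.
- manip.camera_model(name): a dict with "intrinsics" (3x3 intrinsics, pixels), "T" (4x4, takes a point from camera to world coordinates); the wrist camera has in their place "mount" (4x4, takes a point from camera to tool coordinates, whose origin is the TCP and whose axes are the flange's). Camera axes: x right, y down, z forward; pixel columns grow to the right and rows downward; lengths in m; the calibration is good to about 2 mm. The wrist camera is an equidistant fisheye: a pixel r from the principal point sees the ray r / f radians off the axis. A picture is of the moment at which its call begins: read the wrist's pose just before it. camera_model takes no time and is no camera call.
- manip.close_job(): hands the job in; it is judged then, once.
The state is a dict: "clock": time; "qpos": joint angles; "joint_vel": joint speeds; "tau": joint torques, N m; "ee_pos": TCP position; "eef_rot": TCP orientation; "ft_force": force on the tool from outside, world axes, zero at the start; "torque": the same for the moment, N m; "finger_gap": opening from 0.0 (shut) to 1.0 (fully open); "finger_force": force on a finger pad.
Only numpy, scipy, OpenCV 4.12 (cv2) and the standard library are available. Lean on these libraries where they do the work, as an engineer would, in place of code of your own. Each camera call takes 0.05 s, during which the arm holds its last target. There are 200 camera calls.

## Working session

There is one attempt and no reset: what is moved stays moved. The work goes in short steps, Python scripts to look and compute and a tool call to move; the robot and the scene stay as the last step left them, time stands still between calls to the robot, and variables do not carry over. Pictures are saved under pics/ and viewed, at most 10 in all, crops included, and the job is handed in when it is done.

Besides the shell and the picture viewer there is one more tool, called as name(argument=value, ...), one argument or row to a line, values as JSON. jog_arm: Moves the arm, as the interface text tells. Shifts and turns lie within -1 to 1; 1 stands for 100 mm of shift or 4 degrees of turn. Its arguments: {"type":"object","properties":{"steps":{"type":"array","items":{"type":"object","properties":{"grip":{"type":"number"},"x":{"type":"number","minimum":-1,"maximum":1},"y":{"type":"number","minimum":-1,"maximum":1},"z":{"type":"number","minimum":-1,"maximum":1},"spin":{"type":"number","minimum":-1,"maximum":1}}}},"force":{"type":"number"}},"required":["steps"]}

```bash
mkdir -p pics; ls; python3 - <<'E'
from station import manip
import cv2,numpy as np
print(manip.get_obs())
for n in ("scene","top"):
    p,d=manip.capture(n); cv2.imwrite(f"pics/{n}0.png",p[...,::-1]); np.save(f"{n}0.npy",d)
    m=manip.camera_model(n); print(n,m)
print(manip.camera_model("wrist"))
E
```

```text
pics
{'clock': 0.0, 'qpos': array([-1.54231527e+00,  3.81199490e-01,  1.29826724e+00, -1.30916993e-05,
        1.46362977e+00, -2.15259780e-01]), 'joint_vel': array([-2.53799403e-03, -9.62115640e-05,  8.70678031e-05, -7.92303453e-04,
       -7.51691695e-04, -1.10218411e-03]), 'tau': array([-9.23670655e-05, -4.48460519e+01, -2.31277227e+01, -1.60989157e-04,
        4.67495236e-03, -1.63087327e-05]), 'ee_pos': array([ 0.13275071, -0.53368879,  0.40410754]), 'eef_rot': array([-7.49254624e-04,  9.92582621e-01,  1.21569629e-01,  6.36402954e-05]), 'ft_force': array([-0.8026666 ,  0.2122689 , -0.25249382]), 'torque': array([ 0.02697157, -0.01585707,  0.04862841]), 'finger_force': 0.0, 'finger_gap': 1.0004458414141866}
scene {'intrinsics': array([[481.82855563,   0.        , 318.5719356 ],
       [  0.        , 481.82855563, 202.79279871],
       [  0.        ,   0.        ,   1.        ]]), 'T': array([[ 0.86068144,  0.40521521, -0.30826627,  0.95212778],
       [ 0.50885055, -0.70514916,  0.49379732, -0.59264884],
       [-0.01727952, -0.58186365, -0.81310277,  1.01698822],
       [ 0.    
[... 293 characters left out ...]
  [-0.99984534,  0.01631383, -0.00656879, -0.07573114],
       [ 0.00381751, -0.16327686, -0.9865729 ,  0.89152248],
       [ 0.        ,  0.        ,  0.        ,  1.        ]])}
{'intrinsics': array([[309.70691629,   0.        , 315.52450991],
       [  0.        , 309.70691629, 200.46516503],
       [  0.        ,   0.        ,   1.        ]]), 'mount': array([[-7.79487896e-04, -9.56022640e-01, -2.93291841e-01,
         7.60889063e-02],
       [ 9.99999689e-01, -7.10076538e-04, -3.43134018e-04,
        -1.62650370e-04],
       [ 1.19784235e-04, -2.93292017e-01,  9.56022896e-01,
         2.99410238e-02],
       [ 0.00000000e+00,  0.00000000e+00,  0.00000000e+00,
         1.00000000e+00]])}
```

View pics/scene0.png

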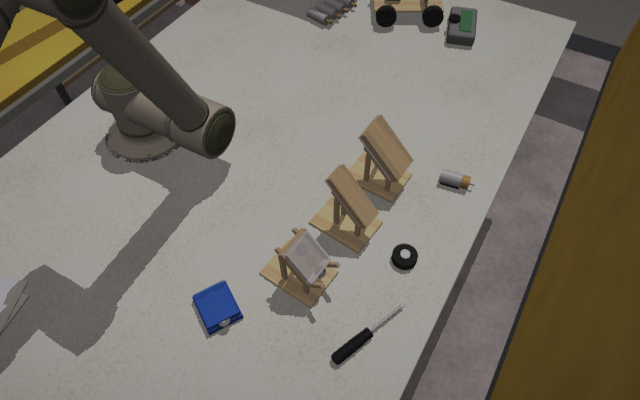

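View pics/top0.png

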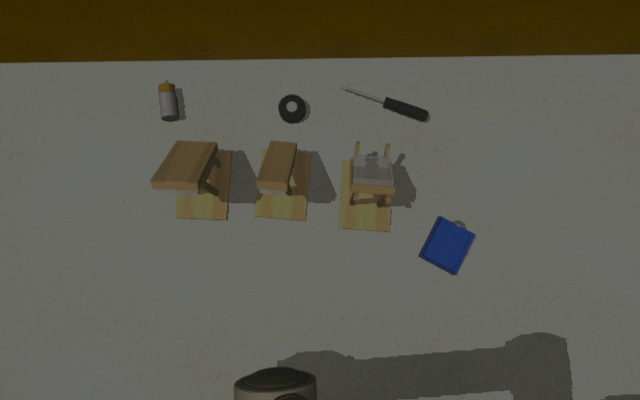

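```bash
cat > h.py <<'E'
import numpy as np, cv2
from station import manip
def cloud(n,d):
    m=manip.camera_model(n);K=m["intrinsics"];T=m["T"]
    v,u=np.mgrid[:d.shape[0],:d.shape[1]]
    P=np.stack([(u-K[0,2])/K[0,0]*d,(v-K[1,2])/K[1,1]*d,d],-1)@T[:3,:3].T+T[:3,3]
    P[d<=0]=np.nan
    return P
def plane(P,tol=.003,n=600):
    r=np.random.default_rng(0);best=None
    for _ in range(n):
        a=P[r.choice(len(P),3,False)];k=np.cross(a[1]-a[0],a[2]-a[0])
        if np.linalg.norm(k)<1e-9: continue
        k/=np.linalg.norm(k)
        if not .5<abs(k[2])<.88: continue
        i=abs((P-a[0])@k)<tol
        if best is None or i.sum()>best.sum(): best=i
    Q=P[best];c=Q.mean(0);k=np.linalg.svd(Q-c)[2][2];k*=np.sign(k[2])
    return c,k,Q
E
python3 - <<'E'
from h import *
np.set_printoptions(precision=4,suppress=True)
boxes={"top":{"wide":(150,135,222,195),"narrow":(255,135,302,196),"rack":(340,138,408,212)},
"scene":{"wide":(350,112,415,190),"narrow":(322,160,382,240),"rack":(268,225,342,295)}}
for n in boxes:
    C=cloud(n,np.load(n+"0.npy"))
    for k,(a,b,c,d) in boxes[n].items():
        P=C[b:d,a:c].reshape(-1,3);P=P[np.isfinite(P).all(1)];P=P[P[:,2]>.03]
        c0,nn,Q=plane(P)
        ex=np.cross([0,0,1],nn);ex/=np.linalg.norm(ex) # level
        ed=np.cross(ex,nn);ed*=-np.sign(ed[2])  # down slope
        R=(Q-c0)@np.c_[ed,ex]
        r=cv2.minAreaRect((R*1000).astype(np.float32))
        ctr=c0+(np.array(r[0])/1000)@np.c_[ed,ex].T
        print(n,k,len(Q),"of",len(P),"n",nn,"tilt",np.degrees(np.arccos(nn[2])),"az",np.degrees(np.arctan2(nn[1],nn[0])))
        print("   ctr",ctr,"rect",r,"pct",np.percentile(R,[1,99],axis=0).ravel(),"zmax",P[:,2].max())
E
```

```text
top wide 1914 of 2796 n [ 0.7016 -0.0453  0.7112] tilt 44.66964921677618 az -3.6973156849272497
   ctr [0.6825 0.1786 0.13  ] rect ((8.68853759765625, 0.9881858825683594), (152.1575469970703, 83.36040496826172), 0.5074393153190613) pct [-0.0657 -0.0402  0.081   0.0411] zmax 0.18451047053287828
top narrow 1246 of 1639 n [ 0.7001 -0.0786  0.7097] tilt 44.79036760322967 az -6.404979829995819
   ctr [0.679  0.0047 0.1311] rect ((8.137062072753906, 0.3195838928222656), (151.23806762695312, 54.277320861816406), 0.08939261734485626) pct [-0.0662 -0.0266  0.0815  0.0269] zmax 0.18503067437619358
top rack 1026 of 1927 n [ 0.6965 -0.0596  0.7151] tilt 44.34856289372078 az -4.889508519934971
   ctr [ 0.6723 -0.1755  0.1101] rect ((10.970870971679688, -0.4585762023925781), (74.25335693359375, 106.5436019897461), 89.63383483886719) pct [-0.0415 -0.0367  0.0522  0.0366] zmax 0.1487785270104438
scene wide 1425 of 2236 n [ 0.7097 -0.0105  0.7044] tilt 45.21737696922984 az -0.8500556746985924
   ctr [0.6794 0.1131 0.1305] rect ((2.879119873046875, -52.40681457519531), (217.18890380859375, 150.5348663330078), 89.29234313964844) pct [-0.0694 -0.1514  0.0756  0.0532] zmax 0.18475304545756965
scene narrow 1190 of 1944 n [ 0.7034 -0.0804  0.7062] tilt 45.070165090570654 az -6.519434141446498
   ctr [0.6775 0.0028 0.1311] rect ((2.30657958984375, 1.0436267852783203), (57.726688385009766, 149.7280731201172), 89.67391204833984) pct [-0.0711 -0.0262  0.0745  0.0282] zmax 0.18502491340162153
scene rack 1177 of 2071 n [ 0.7092 -0.0568  0.7027] tilt 45.35578635712884 az -4.577991254577236
   ctr [ 0.6694 -0.1769  0.1113] rect ((5.506801605224609, 1.3485679626464844), (75.6983871459961, 101.40875244140625), 89.79469299316406) pct [-0.0445 -0.0357  0.0525  0.0383] zmax 0.14892610367124515
```

jog_arm(
  steps=[
    {"x": 0.6,"y": 0.2,"z": 0.1},
    {"x": 0.6,"y": 0.2,"z": 0.1},
  ],
)

```text
validation failed for argument at $.st...
```

jog_arm(
  steps=[
    {"grip": 1,"x": 0.6,"y": 0.2,"z": 0.1,"spin": 0},
    {"grip": 1,"x": 0.6,"y": 0.2,"z": 0.1,"spin": 0},
  ],
  force=60,
)

```text
clock: 0.35
ee_pos: [0.2508, -0.4943, 0.4241]
eef_rot: [-0.0, 0.993, 0.121, -0.0]
ft_force: [0.5, -0.6, 0.8]
finger_gap: 1.002
finger_force: 0.0
```

jog_arm(
  steps=[
    {"grip": 1,"x": 0.25,"y": -0.57,"z": 0.0,"spin": 0},
    {"grip": 1,"x": 0.25,"y": -0.57,"z": 0.0,"spin": 0},
    {"grip": 1,"x": 0.25,"y": -0.57,"z": 0.0,"spin": 0},
    {"grip": 1,"x": 0.25,"y": -0.57,"z": 0.0,"spin": 0},
    {"grip": 1,"x": 0.25,"y": -0.57,"z": 0.0,"spin": 0},
    {"grip": 1,"x": 0.25,"y": -0.57,"z": 0.0,"spin": 0},
  ],
)

```text
clock: 1.1
ee_pos: [0.3536, -0.7402, 0.3821]
eef_rot: [0.025, 0.992, 0.122, 0.009]
ft_force: [0.3, -0.4, 0.3]
finger_gap: 1.0
finger_force: 0.0
```

```bash
python3 -c "
from station import manip
o=manip.get_obs();print(o['clock'],o['qpos'],o['ee_pos'],o['eef_rot'])"
```

```text
1.1 [-1.26982117  0.97071687  0.22511319  0.00920856  1.89405485  0.06035394] [ 0.35356655 -0.74021731  0.38205408] [0.02465258 0.99224008 0.12154276 0.00890105]
```

jog_arm(
  steps=[
    {"grip": 1,"x": 0.35,"y": -0.9,"z": 0.0,"spin": 0},
    {"grip": 1,"x": 0.35,"y": -0.9,"z": 0.0,"spin": 0},
    {"grip": 1,"x": 0.35,"y": -0.9,"z": 0.0,"spin": 0},
    {"grip": 1,"x": 0.35,"y": -0.9,"z": 0.0,"spin": 0},
  ],
)

```text
clock: 1.6
ee_pos: [0.3548, -0.7801, 0.315]
eef_rot: [0.09, 0.988, 0.121, 0.03]
ft_force: [-0.1, 0.2, -0.0]
finger_gap: 0.999
finger_force: 0.0
```

```bash
python3 -c "
from station import manip
o=manip.get_obs();print(o['clock'],o['qpos'],o['ee_pos'],o['eef_rot'])"
```

```text
1.6 [-1.28433839  1.05514809  0.22295229  0.02892834  1.67520179  0.04855447] [ 0.35480815 -0.78013019  0.31496191] [0.09031672 0.98809452 0.12096631 0.02965249]
```

jog_arm(
  steps=[
    {"grip": 1,"x": 0.3,"y": -0.87,"z": 0.5,"spin": 0},
    {"grip": 1,"x": 0.3,"y": -0.87,"z": 0.5,"spin": 0},
    {"grip": 1,"x": 0.3,"y": -0.87,"z": 0.5,"spin": 0},
    {"grip": 1,"x": 0.3,"y": -0.87,"z": 0.5,"spin": 0},
  ],
)

```text
clock: 2.1
ee_pos: [0.3372, -0.7846, 0.3615]
eef_rot: [0.159, 0.979, 0.12, 0.05]
ft_force: [-0.2, -0.4, 0.4]
finger_gap: 0.995
finger_force: 0.0
```

```bash
python3 -c "
from station import manip
o=manip.get_obs();print(o['clock'],o['qpos'],o['ee_pos'],o['eef_rot'])"
```

```text
2.1 [-1.30829324  1.00327665  0.2215957   0.05381574  1.58510137  0.0289565 ] [ 0.33716766 -0.78456733  0.36145634] [0.15939839 0.97865208 0.11965552 0.05014791]
```

jog_arm(
  steps=[
    {"grip": 1,"x": 0.3,"y": -0.9,"z": 0.4,"spin": 0},
    {"grip": 1,"x": 0.3,"y": -0.9,"z": 0.4,"spin": 0},
    {"grip": 1,"x": 0.3,"y": -0.9,"z": 0.4,"spin": 0},
    {"grip": 1,"x": 0.3,"y": -0.9,"z": 0.4,"spin": 0},
    {"grip": 1,"x": 0.3,"y": -0.9,"z": 0.4,"spin": 0},
    {"grip": 1,"x": 0.3,"y": -0.9,"z": 0.4,"spin": 0},
    {"grip": 1,"x": 0.3,"y": -0.9,"z": 0.4,"spin": 0},
    {"grip": 1,"x": 0.3,"y": -0.9,"z": 0.4,"spin": 0},
  ],
)

```text
clock: 3.1
ee_pos: [0.3175, -0.8122, 0.3794]
eef_rot: [0.291, 0.946, 0.115, 0.086]
ft_force: [0.2, 0.3, 0.9]
finger_gap: 1.0
finger_force: 0.0
```

```bash
cat >> h.py <<'E'
from scipy.spatial.transform import Rotation as Ro
def st():
    o=manip.get_obs();q=o['eef_rot'];R=Ro.from_quat([q[1],q[2],q[3],q[0]]).as_matrix();z=R[:,2];p=o['ee_pos']
    hor=np.array([z[0],z[1],0]);az=np.degrees(np.arctan2(z[1],z[0]))
    # roll: angle of tool y out of vertical plane holding tool z
    lat=np.cross([0,0,1],hor/np.linalg.norm(hor));up=np.cross(z,lat)
    print('t',round(o['clock'],2),'p',p.round(4),'grasp',(p+.155*z).round(4),'tilt',np.degrees(np.arccos(-z[2])).round(2),'az',az.round(2),'roll',np.degrees(np.arctan2(R[:,1]@lat,R[:,1]@up)).round(2),'q',o['qpos'].round(3),'F',o['ft_force'].round(1),'gap',round(o['finger_gap'],3),round(o['finger_force'],1))
    return p,R
E
python3 -c "
from h import *
st()"
```

```text
t 3.1 p [ 0.3175 -0.8122  0.3794] grasp [ 0.353  -0.8945  0.2529] tilt 35.35 az -66.63 roll -9.56 q [-1.343  0.994  0.222  0.108  1.317 -0.008] F [0.2 0.3 0.9] gap 1.0 0.0
```

jog_arm(
  steps=[
    {"grip": 1,"x": 0.2,"y": 0.42,"z": 0.0,"spin": 1},
    {"grip": 1,"x": 0.35,"y": 0.4,"z": 0.0,"spin": 1},
    {"grip": 1,"x": 0.38,"y": 0.38,"z": 0.0,"spin": 1},
    {"grip": 1,"x": 0.4,"y": 0.35,"z": 0.0,"spin": 1},
    {"grip": 1,"x": 0.4,"y": 0.35,"z": 0.0,"spin": 1},
    {"grip": 1,"x": 0.4,"y": 0.35,"z": 0.0,"spin": 1},
    {"grip": 1,"x": 0.3,"y": 0.35,"z": 0.0,"spin": 1},
    {"grip": 1,"x": 0.3,"y": 0.35,"z": 0.0,"spin": 1},
  ],
)

```text
clock: 4.1
ee_pos: [0.5916, -0.5158, 0.3794]
eef_rot: [0.256, 0.877, 0.372, 0.163]
ft_force: [1.2, 0.7, 0.1]
finger_gap: 1.003
finger_force: 0.0
```

```bash
python3 -c "
from h import *
st()"
```

```text
t 4.1 p [ 0.5916 -0.5158  0.3794] grasp [ 0.6654 -0.5665  0.2529] tilt 35.29 az -34.5 roll -9.54 q [-0.885  0.757  0.728  0.185  1.067 -0.156] F [1.2 0.7 0.1] gap 1.003 0.0
```

jog_arm(
  steps=[
    {"grip": 1,"x": 0.05,"y": -0.1,"z": 0.0,"spin": 1},
    {"grip": 1,"x": 0.1,"y": -0.1,"z": 0.0,"spin": 1},
    {"grip": 1,"x": 0.1,"y": -0.1,"z": 0.0,"spin": 1},
    {"grip": 1,"x": 0.1,"y": -0.1,"z": 0.0,"spin": 1},
    {"grip": 1,"x": 0.2,"y": -0.16,"z": 0.0,"spin": 1},
    {"grip": 1,"x": 0.2,"y": -0.16,"z": 0.0,"spin": 1},
    {"grip": 1,"x": 0.2,"y": -0.16,"z": 0.0,"spin": 1},
    {"grip": 1,"x": 0.6,"y": -0.5,"z": 0.2,"spin": 1},
  ],
)

```text
clock: 5.1
ee_pos: [0.6595, -0.5751, 0.3562]
eef_rot: [0.23, 0.738, 0.59, 0.233]
ft_force: [0.6, -0.0, 0.2]
finger_gap: 1.002
finger_force: 0.0
```

```bash
python3 -c "
from h import *
st()"
```

```text
t 5.1 p [ 0.6595 -0.5751  0.3562] grasp [ 0.755  -0.5851  0.2345] tilt 38.27 az -6.02 roll -6.76 q [-0.895  1.026  0.223  0.462  1.405 -0.633] F [ 0.6 -0.   0.2] gap 1.002 0.0
```

jog_arm(
  steps=[
    {"grip": 1,"x": 0.65,"y": -0.6,"z": 0.35,"spin": 1},
    {"grip": 1,"x": 0.65,"y": -0.6,"z": 0.35,"spin": 1},
    {"grip": 1,"x": 0.65,"y": -0.6,"z": 0.35,"spin": 0.5},
    {"grip": 1,"x": 0.65,"y": -0.6,"z": 0.35,"spin": 0},
  ],
)

```text
clock: 5.6
ee_pos: [0.6654, -0.5743, 0.364]
eef_rot: [0.276, 0.682, 0.626, 0.261]
ft_force: [0.4, -0.2, 0.9]
finger_gap: 0.997
finger_force: 0.0
```

```bash
python3 -c "
from h import *
st()"
```

```text
t 5.6 p [ 0.6654 -0.5743  0.364 ] grasp [ 0.7741 -0.5821  0.2537] tilt 44.63 az -4.12 roll -0.79 q [-0.896  1.024  0.222  0.558  1.344 -0.781] F [ 0.4 -0.2  0.9] gap 0.997 0.0
```

```bash
cat >> h.py <<'E'
def axes(azd):
    a=np.radians(azd);s=np.sqrt(.5);h=np.array([np.cos(a),np.sin(a),0])
    return s*h-[0,0,s], s*h+[0,0,s]   # downslope, normal
E
python3 -c "
from h import *
p,R=st();z=R[:,2]
L=np.array([.682,.1786,.130]);x,n=axes(-3.6)
for b in (.1,0):
    g=L-.015*n-(.048+b)*x;t=g-.155*z;print(b,'grasp',g.round(4),'tcp',t.round(4),'delta',(t-p).round(4))
"
```

```text
t 5.6 p [ 0.6654 -0.5743  0.364 ] grasp [ 0.7741 -0.5821  0.2537] tilt 44.63 az -4.12 roll -0.79 q [-0.896  1.024  0.222  0.558  1.344 -0.781] F [ 0.4 -0.2  0.9] gap 0.997 0.0
0.1 grasp [0.567  0.1858 0.224 ] tcp [0.4584 0.1937 0.3343] delta [-0.2071  0.768  -0.0296]
0 grasp [0.6375 0.1814 0.1533] tcp [0.5289 0.1892 0.2636] delta [-0.1365  0.7635 -0.1003]
```

jog_arm(
  steps=[
    {"grip": 0.7,"x": -0.35,"y": 0.45,"z": 0.0,"spin": 0},
    {"grip": 0.7,"x": -0.35,"y": 0.5,"z": 0.0,"spin": 0},
    {"grip": 0.7,"x": -0.35,"y": 0.5,"z": 0.0,"spin": 0},
    {"grip": 0.7,"x": -0.35,"y": 0.5,"z": 0.0,"spin": 0},
    {"grip": 0.7,"x": -0.3,"y": 0.5,"z": 0.0,"spin": 0},
    {"grip": 0.7,"x": -0.2,"y": 0.55,"z": 0.0,"spin": 0},
    {"grip": 0.7,"x": -0.1,"y": 0.6,"z": 0.0,"spin": 0},
    {"grip": 0.7,"x": 0,"y": 0.6,"z": 0.0,"spin": 0},
  ],
)

```text
clock: 6.6
ee_pos: [0.4767, -0.1682, 0.3654]
eef_rot: [0.276, 0.681, 0.625, 0.261]
ft_force: [1.2, -0.4, 0.1]
finger_gap: 0.704
finger_force: 0.0
```

jog_arm(
  steps=[
    {"grip": 0.7,"x": 0,"y": 0.6,"z": 0.0,"spin": 0},
    {"grip": 0.7,"x": 0,"y": 0.6,"z": 0.0,"spin": 0},
    {"grip": 0.7,"x": 0,"y": 0.6,"z": 0.0,"spin": 0},
    {"grip": 0.7,"x": 0,"y": 0.6,"z": 0.0,"spin": 0},
    {"grip": 0.7,"x": 0,"y": 0.6,"z": -0.1,"spin": 0},
    {"grip": 0.7,"x": 0,"y": 0.5,"z": -0.2,"spin": 0},
  ],
)

```text
clock: 7.35
ee_pos: [0.4787, 0.1545, 0.3394]
eef_rot: [0.275, 0.681, 0.626, 0.261]
ft_force: [0.8, -0.0, -0.6]
finger_gap: 0.699
finger_force: 0.0
```

```bash
python3 -c "
from h import *
p,R=st()
c,d=manip.capture('wrist');cv2.imwrite('pics/w1.png',c[...,::-1])
L=np.array([.682,.1786,.130]);x,n=axes(-3.6)
t=L-.015*n-.148*x-.155*R[:,2];print(t-p)
m=manip.camera_model('wrist');M=m['mount'];K=m['intrinsics']
print('gap y ext',manip.get_obs()['finger_gap'])
for q in (L,L-.074*x+.041*np.cross(n,x),L-.074*x-.041*np.cross(n,x),L-.074*x):
    v=M[:3,:3].T@(R.T@(q-p)-M[:3,3]);th=np.arccos(v[2]/np.linalg.norm(v));w=v[:2]/np.linalg.norm(v[:2])*th*K[0,0];print(w+K[:2,2])
"
```

```text
t 7.35 p [0.4787 0.1545 0.3394] grasp [0.5872 0.1472 0.2289] tilt 44.55 az -3.85 roll -0.99 q [ 0.096  0.303  1.711 -0.317  0.374  0.431] F [ 0.8 -0.  -0.6] gap 0.699 0.0
[-0.02027228  0.0386082  -0.00489588]
gap y ext 0.7012478472367911
[308.87571753 152.93098314]
[303.6217536  103.28201094]
[307.40837408 232.81659829]
[305.46183202 170.82480707]
```

View pics/w1.png

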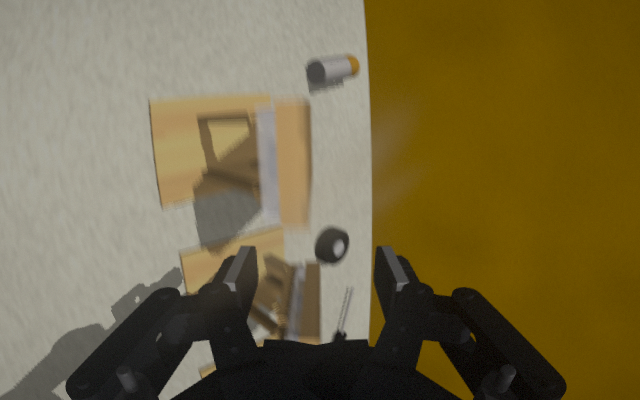

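jog_arm(
  steps=[
    {"grip": 0.7,"x": -0.2,"y": 0.3,"z": -0.05,"spin": 0.1},
    {"grip": 0.7,"x": 0,"y": 0,"z": 0,"spin": 0},
  ],
)

```text
clock: 7.65
ee_pos: [0.4578, 0.1841, 0.3335]
eef_rot: [0.272, 0.679, 0.63, 0.261]
ft_force: [0.7, 0.5, 1.2]
finger_gap: 0.699
finger_force: 0.0
```

```bash
python3 -c "
from h import *
p,R=st()
L=np.array([.682,.1786,.130]);x,n=axes(-3.6)
t=L-.015*n-.148*x-.155*R[:,2];print(t-p, x*.1)
for nm in ('scene','top'):
  c,d=manip.capture(nm);np.save(nm+'1.npy',d)
c,d=manip.capture('wrist');cv2.imwrite('pics/w2.png',cv2.resize(c[60:260,140:400,::-1],None,fx=2.5,fy=2.5))
"
```

```text
t 7.65 p [0.4578 0.1841 0.3335] grasp [0.5659 0.1778 0.2225] tilt 44.3 az -3.36 roll -0.91 q [ 0.17   0.299  1.738 -0.443  0.378  0.596] F [0.7 0.5 1.2] gap 0.699 0.0
[0.00107721 0.00805099 0.00151974] [ 0.07057115 -0.00443996 -0.07071068]
```

View pics/w2.png

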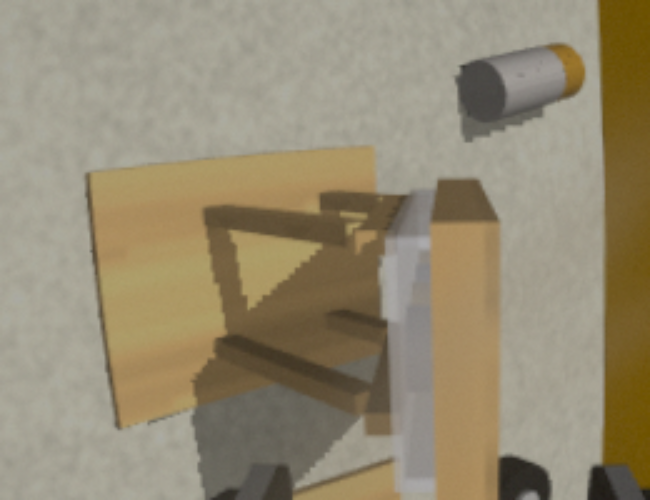

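jog_arm(
  steps=[
    {"grip": 0.7,"x": 0.01,"y": 0.08,"z": 0.01,"spin": 0},
    {"grip": 0.7,"x": 0.17,"y": -0.01,"z": -0.17,"spin": 0},
    {"grip": 0.7,"x": 0.18,"y": -0.01,"z": -0.18,"spin": 0},
    {"grip": 0.7,"x": 0.18,"y": -0.01,"z": -0.18,"spin": 0},
    {"grip": 0.7,"x": 0.12,"y": -0.01,"z": -0.12,"spin": 0},
    {"grip": 0.7,"x": 0.06,"y": 0,"z": -0.06,"spin": 0},
    {"grip": 0.7,"x": 0,"y": 0,"z": 0,"spin": 0},
  ],
)

```text
clock: 8.68
ee_pos: [0.531, 0.1866, 0.2634]
eef_rot: [0.273, 0.68, 0.629, 0.26]
ft_force: [0.5, 0.6, -0.1]
finger_gap: 0.7
finger_force: 0.0
```

```bash
python3 -c "
from h import *
p,R=st()
L=np.array([.682,.1786,.130]);x,n=axes(-3.6)
t=L-.015*n-.048*x-.155*R[:,2];print(t-p,'along n',(t-p)@n)
C=cloud('top',np.load('top1.npy'))[140:190,158:215].reshape(-1,3);c,k,Q=plane(C[np.isfinite(C).all(1)]);print(k,np.degrees(np.arctan2(k[1],k[0])),(Q-L)@n*1 if 0 else ((Q-L)@n).mean())
c,d=manip.capture('wrist');cv2.imwrite('pics/w3.png',cv2.resize(c[100:400,140:500,::-1],None,fx=2,fy=2))
"
```

```text
t 8.68 p [0.531  0.1866 0.2634] grasp [0.6389 0.1799 0.1524] tilt 44.25 az -3.6 roll -0.86 q [ 0.15   0.5    1.647 -0.574  0.275  0.725] F [ 0.5  0.6 -0.1] gap 0.7 0.0
[-0.00138012  0.00154515  0.00093895] along n -0.0003786315289283004
[ 0.70332372 -0.04452135  0.70947416] -3.62206817278185 0.00032645938487513434
```

View pics/w3.png

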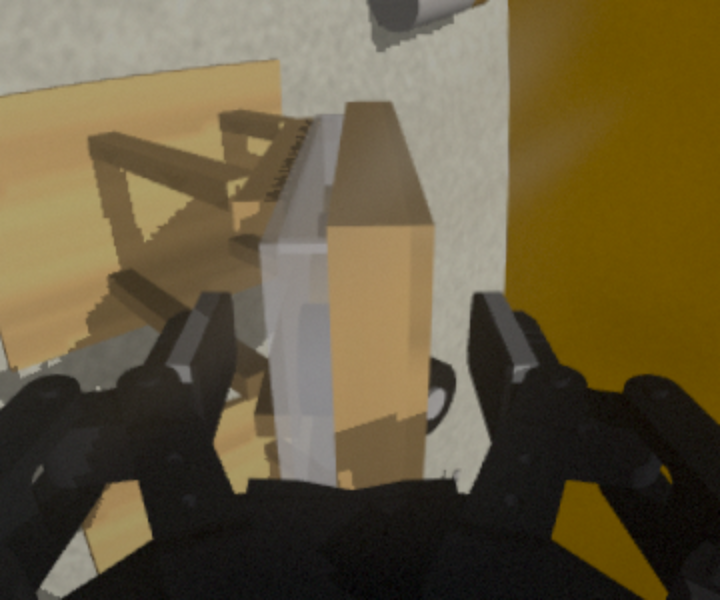

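jog_arm(
  steps=[
    {"grip": 0.1,"x": 0,"y": 0,"z": 0,"spin": 0},
    {"grip": 0.1,"x": 0,"y": 0,"z": 0,"spin": 0},
    {"grip": 0.1,"x": 0,"y": 0,"z": 0,"spin": 0},
    {"grip": 0.1,"x": 0,"y": 0,"z": 0,"spin": 0},
  ],
  force=80,
)

```text
clock: 9.22
ee_pos: [0.5306, 0.1868, 0.2644]
eef_rot: [0.273, 0.679, 0.629, 0.261]
ft_force: [-5.3, -1.5, 6.0]
finger_gap: 0.341
finger_force: 78.4
```

```bash
python3 -c "
from h import *
p,R=st()"
```

```text
t 9.22 p [0.5306 0.1868 0.2644] grasp [0.6388 0.1801 0.1535] tilt 44.35 az -3.55 roll -0.85 q [ 0.151  0.499  1.647 -0.574  0.275  0.725] F [-5.3 -1.5  6. ] gap 0.341 78.4
```

jog_arm(
  steps=[
    {"grip": 0.1,"x": 0,"y": 0,"z": 0.08,"spin": 0},
    {"grip": 0.1,"x": 0,"y": 0,"z": 0.2,"spin": 0},
    {"grip": 0.1,"x": 0,"y": 0,"z": 0.3,"spin": 0},
    {"grip": 0.1,"x": -0.1,"y": 0,"z": 0.4,"spin": 0},
    {"grip": 0.1,"x": -0.1,"y": 0,"z": 0.4,"spin": 0},
    {"grip": 0.1,"x": 0,"y": 0,"z": 0.1,"spin": 0},
  ],
)

```text
clock: 9.98
ee_pos: [0.5102, 0.1868, 0.4136]
eef_rot: [0.273, 0.68, 0.629, 0.261]
ft_force: [-0.1, -0.2, -2.3]
finger_gap: 0.342
finger_force: 78.9
```

```bash
cat > kin.py <<'E'
import numpy as np
from scipy.optimize import least_squares
from scipy.spatial.transform import Rotation as Ro
D=[([-1.54231527,.3811995,1.29826724,0,1.46362977,-.21525978],[.13275,-.53369,.40411],[-.00075,.992583,.12157,0]),
([-1.31481598,.375618,1.2486045,.000119,1.51835481,.01405],[.25085,-.49434,.42407],[-.0005,.992693,.120665,0]),
([-1.26982117,.97071687,.22511319,.00920856,1.89405485,.06035394],[.35356655,-.74021731,.38205408],[.02465258,.99224008,.12154276,.00890105]),
([-1.30829324,1.00327665,.2215957,.05381574,1.58510137,.0289565],[.33716766,-.78456733,.36145634],[.15939839,.97865208,.11965552,.05014791]),
([.15,.5,1.647,-.574,.275,.725],[.531,.1866,.2634],[.273,.68,.629,.26]),
([-.896,1.024,.222,.558,1.344,-.781],[.6654,-.5743,.364],[.276,.682,.626,.261])]
def Rz(a):return Ro.from_euler('z',a).as_matrix()
def Ry(a):return Ro.from_euler('y',a).as_matrix()
def fk(q,P,full=True):
    h,d,L1,a,L2,d6,ax,s4,s6,r0=P
    A=Rz(q[0]);p=np.array([0,0,h])
    B=A@Ry(q[1]);p=p+B@[0,d,L1]
    C=B@Ry(q[2]);p=p+C@[a,0,L2]
    E=C@Rz(s4*q[3])@Ry(q[4]);p=p+E@[ax,0,d6]
    return p,E@Rz(s6*q[5]+r0)
def res(P):
    r=[]
    for q,p,w in D:
        a,R=fk(q,P);T=Ro.from_quat([w[1],w[2],w[3],w[0]]).as_matrix()
        r+=list(a-p)+list(.2*(R-T).ravel())
    return np.array(r)
def fit():
    best=None
    for s4 in(1,-1):
        for s6 in(1,-1):
            for r0 in np.arange(4)*np.pi/2:
                f=lambda v:res(np.r_[v[:7],s4,s6,v[7]])
                s=least_squares(f,[.2,.1,.45,0,.4,.1,0,r0])
                if best is None or s.cost<best[0]:best=(s.cost,np.r_[s.x[:7],s4,s6,s.x[7]])
    return best
LO=np.array([-3.11,-.89,.22,-1.42,.17,-2.88]);HI=np.array([3.11,2.33,2.48,4.56,2.85,2.88])
if __name__=="__main__":
    c,P=fit();print(c,P.round(4),abs(res(P)).max());np.save('P.npy',P)
E
python3 kin.py; python3 -c "
from h import *
st()"
```

```text
5.9270861130751315e-08 [1.3000e-01 1.1750e-01 5.3700e-01 1.0300e-01 3.5100e-01 8.3900e-02
 1.0000e-04 1.0000e+00 1.0000e+00 1.5708e+00] 0.00016645975117290934
t 9.97 p [0.5102 0.1868 0.4136] grasp [0.6186 0.1801 0.3029] tilt 44.45 az -3.52 roll -0.94 q [ 0.157  0.288  1.485 -0.264  0.621  0.389] F [-0.1 -0.2 -2.3] gap 0.342 78.9
```

```bash
cat > ik.py <<'E'
from kin import *
P=np.load('P.npy')
def ik(p,R,seeds=40,q0=None):
    out=[];r=np.random.default_rng(1)
    for i in range(seeds):
        s=LO+(HI-LO)*r.random(6) if (i or q0 is None) else np.clip(q0,LO,HI)
        s[0]=np.clip(s[0],-1.6,1.6)
        def f(q):
            a,M=fk(q,P);return np.r_[(a-p)*5,(M-R).ravel()]
        o=least_squares(f,s,bounds=(LO-1e-6,HI+1e-6))
        if o.cost<1e-6 and not any(np.allclose(o.x,x,atol=.02) for x in out):out.append(o.x)
    return out
E
python3 - <<'E'
from h import *
from ik import *
np.set_printoptions(precision=3,suppress=True)
x,n=axes(-4.7);y=np.cross(n,x)
c=np.array([.671,-.176,.1107])
for nm in('top','scene'):
    C=cloud(nm,np.load(nm+'1.npy')).reshape(-1,3);C=C[np.isfinite(C).all(1)]
    d=C-c;loc=np.c_[d@x,d@y,d@n];loc=loc[(abs(loc[:,0])<.12)&(abs(loc[:,1])<.06)&(loc[:,2]>-.05)&(C[:,2]>.02)]
    f=loc[abs(loc[:,2])<.004];b=f[abs(f[:,1])<.02]
    print(nm,'face n',np.median(b[:,2]),'x ext centre',np.percentile(b[:,0],[1,99]),'y ext',np.percentile(f[abs(f[:,0])<.03][:,1],[1,99]))
    hst,e=np.histogram(b[:,0],np.arange(-.08,.08,.008));print(hst)
    l=loc[(loc[:,2]>.006)&(loc[:,2]<.03)];print('lugs',len(l),np.percentile(l,[5,50,95],axis=0) if len(l) else'')
    r=loc[(loc[:,2]<-.010)&(loc[:,2]>-.022)&(abs(loc[:,1])<.036)];print('rim low x',np.percentile(r[:,0],[1,10,50,90,99]))
xx=x;Rf=np.c_[np.cross(-n,xx)*1, -n, xx]  # placeholder
o=manip.get_obs();q=o['eef_rot'];R=Ro.from_quat([q[1],q[2],q[3],q[0]]).as_matrix()
print('tool y . n_case',R[:,1]@n)
s=-np.sign(R[:,1]@n);Yf=s*n;Rf=np.c_[np.cross(Yf,xx),Yf,xx]
seat=c+.030*n-.026*x
t=seat-.015*n-.048*x-.155*xx
print('seat',seat,'tcp',t)
for b in(0,.06,.15):
    for s in ik(t+b*n,Rf):print(b,s)
E
```

```text
top face n 0.0003462686217968761 x ext centre [-0.051  0.044] y ext [-0.035  0.038]
[ 0  0  0 47 59 47 49 50 41 41 50 43 39 36 32  5  2  0  0]
lugs 87 [[ 0.041 -0.033  0.007]
 [ 0.043 -0.026  0.017]
 [ 0.051  0.034  0.023]]
rim low x [-0.056 -0.055 -0.053 -0.049 -0.047]
scene face n -0.00037208055178110686 x ext centre [-0.051  0.044] y ext [-0.038  0.036]
[ 0  0  0 39 57 62 59 57 59 58 61 55 54 58 36 14  2  0  0]
lugs 78 [[ 0.04  -0.035  0.007]
 [ 0.044 -0.027  0.018]
 [ 0.051  0.03   0.023]]
rim low x [-0.056 -0.056 -0.054 -0.05   0.049]
tool y . n_case 0.9999513683385133
seat [ 0.674 -0.176  0.15 ] tcp [ 0.52  -0.164  0.283]
0 [-0.575  0.442  1.685  0.889  0.446  1.94 ]
0.06 [-0.536  0.445  1.52   0.648  0.539  2.233]
0.15 [-0.488  0.482  1.247  0.438  0.718  2.508]
```

```bash
cat > sim.py <<'E'
from ik import *
LOS=LO+np.array([.0]*6); LOS[2]=.2215
def row(q,sh,spin,w):
    p,R=fk(q,P);d=np.array(sh)*.1;k=np.linalg.norm(d)
    if k>.0625:d=d*.0625/k
    T=Rz(np.radians(4*spin))@R
    def f(x):
        a,M=fk(x,P);return np.r_[a-p-d,w*Ro.from_matrix(T@M.T).as_rotvec()]
    return least_squares(f,np.clip(q,LOS+1e-5,HI-1e-5),bounds=(LOS,HI),xtol=1e-9).x
def desc(q):
    p,R=fk(q,P);z=R[:,2];h=np.array([z[0],z[1],0]);h/=np.linalg.norm(h);lat=np.cross([0,0,1],h);up=np.cross(z,lat)
    return p,np.degrees(np.arccos(-z[2])),np.degrees(np.arctan2(z[1],z[0])),np.degrees(np.arctan2(R[:,1]@lat,R[:,1]@up))
E
python3 - <<'E'
from sim import *
np.set_printoptions(precision=3,suppress=True)
S=[([-1.26982117,.97071687,.22511319,.00920856,1.89405485,.06035394],[((.35,-.9,0),0)]*4,[-1.284,1.055,.223,.029,1.675,.0486]),
([-1.284,1.055,.223,.029,1.675,.0486],[((.3,-.87,.5),0)]*4,[-1.308,1.003,.2216,.0538,1.585,.029]),
([-1.308,1.003,.2216,.0538,1.585,.029],[((.3,-.9,.4),0)]*8,[-1.343,.994,.222,.108,1.317,-.008]),
([-.895,1.026,.223,.462,1.405,-.633],[((.65,-.6,.35),s) for s in(1,1,.5,0)],[-.896,1.024,.222,.558,1.344,-.781])]
for w in(.1,.2,.3,.4,.6):
    print('w',w)
    for q,rows,e in S:
        q=np.array(q)
        for sh,sp in rows:q=row(q,sh,sp,w)
        print(q,'real',np.array(e))
E
```

```text
w 0.1
[-1.283  1.089  0.222  0.203  0.711 -0.024] real [-1.284  1.055  0.223  0.029  1.675  0.049]
[-1.305  1.045  0.222  0.251  0.613 -0.073] real [-1.308  1.003  0.222  0.054  1.585  0.029]
[-1.339  1.047  0.222  1.066  0.17  -0.864] real [-1.343  0.994  0.222  0.108  1.317 -0.008]
[-0.876  1.062  0.222  0.8    0.47  -0.945] real [-0.896  1.024  0.222  0.558  1.344 -0.781]
w 0.2
[-1.284  1.063  0.222  0.069  1.395  0.048] real [-1.284  1.055  0.223  0.029  1.675  0.049]
[-1.307  1.012  0.222  0.096  1.291  0.024] real [-1.308  1.003  0.222  0.054  1.585  0.029]
[-1.342  1.008  0.222  0.213  0.788 -0.062] real [-1.343  0.994  0.222  0.108  1.317 -0.008]
[-0.895  1.03   0.222  0.607  1.065 -0.8  ] real [-0.896  1.024  0.222  0.558  1.344 -0.781]
w 0.3
[-1.284  1.062  0.222  0.038  1.608  0.05 ] real [-1.284  1.055  0.223  0.029  1.675  0.049]
[-1.308  1.009  0.222  0.064  1.513  0.029] real [-1.308  1.003  0.222  0.054  1.585  0.029]
[-1.343  0.992  0.222  0.13   1.182 -0.015] real [-1.343  0.994  0.222  0.108  1.317 -0.008]
[-0.898  1.023  0.222  0.57   1.28  -0.785] real [-0.896  1.024  0.222  0.558  1.344 -0.781]
w 0.4
[-1.284  1.063  0.222  0.026  1.692  0.049] real [-1.284  1.055  0.223  0.029  1.675  0.049]
[-1.308  1.009  0.222  0.051  1.602  0.029] real [-1.308  1.003  0.222  0.054  1.585  0.029]
[-1.344  0.988  0.222  0.102  1.356 -0.007] real [-1.343  0.994  0.222  0.108  1.317 -0.008]
[-0.899  1.021  0.222  0.557  1.368 -0.782] real [-0.896  1.024  0.222  0.558  1.344 -0.781]
w 0.6
[-1.284  1.064  0.222  0.017  1.753  0.047] real [-1.284  1.055  0.223  0.029  1.675  0.049]
[-1.308  1.009  0.222  0.042  1.668  0.029] real [-1.308  1.003  0.222  0.054  1.585  0.029]
[-1.344  0.986  0.222  0.082  1.491 -0.004] real [-1.343  0.994  0.222  0.108  1.317 -0.008]
[-0.9    1.02   0.222  0.546  1.437 -0.78 ] real [-0.896  1.024  0.222  0.558  1.344 -0.781]
```

```bash
cat > plan.py <<'E'
from sim import *
import sys
np.set_printoptions(precision=3,suppress=True)
W=.37
def go(q,rows,show=0):
    for i,(sh,sp) in enumerate(rows):
        p0,_=fk(q,P);qn=row(q,sh,sp,W);
        if show and (i%show==show-1):
            p,t,a,r=desc(qn);print(i+1,p,'tilt %.1f az %.1f roll %.1f'%(t,a,r),qn,'maxdq/s',(abs(qn-q)/.125).max().round(2))
        q=qn
    return q
E
python3 - <<'E'
from plan import *
q=np.array([.157,.288,1.485,-.264,.621,.389])
p,t,a,r=desc(q);tgt=np.array([.58,-.36,.45])
for N in(38,40,42):
    d=(tgt-p)/.1/N
    print('spin',N);q2=go(q,[(d,-1)]*N,19 if N!=40 else 5)
    for push in((.8,-.5,.35),):
        print('push');q3=go(q2,[(push,0)]*48,8)
E
```

```text
spin 38
19 [ 0.545 -0.087  0.432] tilt 44.5 az -79.5 roll -0.9 [-0.275  0.352  1.333 -0.751  1.171  1.33 ] maxdq/s 0.31
38 [ 0.58 -0.36  0.45] tilt 44.5 az -155.5 roll -0.9 [-0.652  0.693  0.684 -0.77   2.051  1.808] maxdq/s 0.44
push
8 [ 0.653 -0.43   0.444] tilt 44.4 az -139.1 roll -12.7 [-0.658  0.925  0.222 -0.858  2.004  1.614] maxdq/s 0.29
16 [ 0.672 -0.461  0.423] tilt 47.7 az -117.9 roll -27.4 [-0.671  0.955  0.222 -0.824  1.705  1.637] maxdq/s 0.31
24 [ 0.692 -0.487  0.414] tilt 54.8 az -98.6 roll -39.6 [-0.683  0.976  0.222 -0.796  1.394  1.644] maxdq/s 0.31
32 [ 0.71  -0.506  0.413] tilt 64.0 az -83.1 roll -47.6 [-0.694  0.993  0.222 -0.768  1.093  1.64 ] maxdq/s 0.29
40 [ 0.726 -0.516  0.416] tilt 73.5 az -71.2 roll -51.9 [-0.704  1.005  0.222 -0.735  0.824  1.624] maxdq/s 0.25
48 [ 0.738 -0.52   0.421] tilt 82.0 az -62.1 roll -53.8 [-0.711  1.013  0.222 -0.692  0.602  1.593] maxdq/s 0.2
spin 40
5 [0.519 0.118 0.418] tilt 44.5 az -23.5 roll -0.9 [ 0.052  0.277  1.487 -0.494  0.719  0.743] maxdq/s 0.51
10 [0.528 0.05  0.423] tilt 44.5 az -43.5 roll -0.9 [-0.056  0.286  1.4
[... 1608 characters left out ...]
.904] maxdq/s 0.4
push
8 [ 0.643 -0.419  0.439] tilt 41.9 az -157.5 roll -11.1 [-0.667  0.928  0.222 -0.818  2.217  1.839] maxdq/s 0.25
16 [ 0.66  -0.447  0.417] tilt 41.1 az -136.5 roll -26.9 [-0.674  0.955  0.222 -0.778  1.953  1.87 ] maxdq/s 0.28
24 [ 0.678 -0.471  0.406] tilt 44.6 az -113.7 roll -43.7 [-0.681  0.973  0.222 -0.748  1.661  1.884] maxdq/s 0.3
32 [ 0.697 -0.492  0.403] tilt 52.3 az -93.9 roll -56.9 [-0.689  0.987  0.222 -0.72   1.356  1.887] maxdq/s 0.3
40 [ 0.716 -0.508  0.405] tilt 62.2 az -78.9 roll -65.2 [-0.698  1.     0.222 -0.689  1.062  1.878] maxdq/s 0.28
48 [ 0.731 -0.516  0.41 ] tilt 72.2 az -67.7 roll -69.5 [-0.706  1.01   0.222 -0.652  0.801  1.858] maxdq/s 0.24
```

```bash
cat > s2.py <<'E'
from plan import *
from multiprocessing import Pool
q0=np.array([.157,.288,1.485,-.264,.621,.389]);p0=desc(q0)[0]
def run(a):
    N,phi,off=a
    f=np.radians(phi);tgt=np.array([.72*np.cos(f),.72*np.sin(f),.45]);d=(tgt-p0)/.1/N
    q=go(q0,[(d,-1)]*N);q2=q
    push=(.85*np.cos(f+off),.85*np.sin(f+off),.4);best=None
    for i in range(56):
        q=row(q,push,0,W);p,t,az,r=desc(q)
        if i>20:
            e=abs(t-45)+abs(abs(r)-180)
            if best is None or e<best[0]:best=(e,i+1,t,az,r,q,p)
    return a,q2,best
if __name__=="__main__":
    A=[(N,phi,0) for phi in(-60,-40,-20) for N in(46,50,54,58)]
    with Pool() as P_:
        for a,q2,b in P_.imap(run,A):print(a,q2,'->',b[1],'tilt %.1f az %.1f roll %.1f'%b[2:5],b[5],b[6])
E
time python3 s2.py
```

```text
(46, -60, 0) [-1.141  0.792  0.485 -0.801  2.169  1.782] -> 26 tilt 56.5 az -125.8 roll -42.8 [-1.177  0.912  0.222 -0.803  1.407  1.644] [ 0.369 -0.738  0.468]
(50, -60, 0) [-1.155  0.823  0.423 -0.748  2.369  1.989] -> 34 tilt 53.3 az -121.9 roll -60.3 [-1.183  0.913  0.222 -0.721  1.397  1.894] [ 0.371 -0.74   0.463]
(54, -60, 0) [-1.173  0.844  0.378 -0.617  2.544  2.268] -> 43 tilt 45.0 az -110.5 roll -90.8 [-1.187  0.912  0.222 -0.506  1.397  2.254] [ 0.382 -0.741  0.455]
(58, -60, 0) [-1.193  0.854  0.357 -0.349  2.669  2.683] -> 56 tilt 45.6 az -71.6 roll -158.4 [-1.194  0.919  0.222 -0.042  1.206  2.817] [ 0.418 -0.747  0.45 ]
(46, -40, 0) [-0.81   0.829  0.41  -0.725  2.416  2.05 ] -> 36 tilt 51.5 az -100.5 roll -65.9 [-0.834  0.912  0.222 -0.684  1.403  1.97 ] [ 0.603 -0.568  0.461]
(50, -40, 0) [-0.829  0.848  0.37  -0.565  2.582  2.357] -> 47 tilt 44.9 az -81.6 roll -105.0 [-0.841  0.914  0.222 -0.412  1.333  2.372] [ 0.621 -0.566  0.453]
(54, -40, 0) [-0.849  0.855  0.356 -0.256  2.688  2.812] -> 56 tilt 43.5 az -47.3 roll -165.9 [-0.848  0.917  0.222  0.016  1.243  2.8
[... 173 characters left out ...]
-0.55   0.445]
(46, -20, 0) [-0.485  0.851  0.364 -0.504  2.615  2.455] -> 51 tilt 45.6 az -51.5 roll -121.4 [-0.494  0.916  0.222 -0.3    1.265  2.505] [ 0.786 -0.317  0.452]
(50, -20, 0) [-0.508  0.863  0.333 -0.216  2.716  2.88 ] -> 56 tilt 41.2 az -29.3 roll -164.1 [-0.499  0.915  0.222 -0.008  1.286  2.876] [ 0.796 -0.301  0.448]
(54, -20, 0) [-0.552  0.901  0.222 -0.298  2.844  2.88 ] -> 56 tilt 28.1 az -44.8 roll -150.5 [-0.501  0.906  0.222 -0.131  1.54   2.88 ] [ 0.772 -0.301  0.445]
(58, -20, 0) [-0.602  0.898  0.222 -0.37   2.85   2.88 ] -> 56 tilt 24.5 az -63.3 roll -134.1 [-0.501  0.903  0.222 -0.239  1.656  2.88 ] [ 0.758 -0.304  0.445]
real	0m9.693s
user	0m31.131s
sys	0m0.263s
```

```bash
cat > s3.py <<'E'
from plan import *
from multiprocessing import Pool
q0=np.array([.157,.288,1.485,-.264,.621,.389]);p0=desc(q0)[0]
def run(a):
    N,phi,e1,n1,e2=a
    f=np.radians(phi);tgt=np.array([.72*np.cos(f),.72*np.sin(f),.45]);d=(tgt-p0)/.1/N
    q=go(q0,[(d,-1)]*N);best=None
    for i in range(64):
        e=np.radians(e1 if i<n1 else e2)
        q=row(q,(.9*np.cos(f)*np.cos(e),.9*np.sin(f)*np.cos(e),.9*np.sin(e)),0,W);p,t,az,r=desc(q)
        if i>20:
            c=abs(t-43)+abs(abs(r)-180)+.1*i
            if best is None or c<best[0]:best=(c,i+1,t,az,r,q,p)
    return a,best
if __name__=="__main__":
    A=[(N,-22,e1,n1,e2) for N in(46,48,50) for e1 in(10,25) for n1 in(16,26,36) for e2 in(45,60,70)]
    with Pool() as P_:
        R=sorted(P_.imap(run,A),key=lambda s:s[1][0])
    for a,b in R[:10]:print(a,'->',b[1],'tilt %.1f az %.1f roll %.1f'%b[2:5],b[5],b[6])
E
time python3 s3.py
```

```text
(50, -22, 25, 26, 45) -> 58 tilt 42.8 az -30.7 roll -166.4 [-0.569  0.597  0.222  0.023  1.577  2.88 ] [ 0.642 -0.269  0.677]
(50, -22, 25, 16, 45) -> 61 tilt 42.0 az -30.7 roll -166.6 [-0.575  0.571  0.222  0.027  1.615  2.88 ] [ 0.626 -0.263  0.692]
(50, -22, 10, 16, 45) -> 56 tilt 43.0 az -31.7 roll -165.0 [-0.568  0.592  0.222  0.01   1.578  2.87 ] [ 0.639 -0.267  0.681]
(50, -22, 25, 36, 45) -> 57 tilt 43.6 az -30.7 roll -165.4 [-0.561  0.645  0.222  0.017  1.515  2.867] [ 0.668 -0.28   0.647]
(50, -22, 25, 26, 60) -> 62 tilt 42.9 az -32.7 roll -165.0 [-0.635  0.337  0.222  0.045  1.834  2.845] [ 0.481 -0.204  0.818]
(50, -22, 25, 36, 60) -> 58 tilt 42.5 az -31.9 roll -164.3 [-0.606  0.429  0.222  0.034  1.749  2.838] [ 0.541 -0.229  0.773]
(50, -22, 10, 36, 45) -> 52 tilt 42.4 az -30.3 roll -163.7 [-0.546  0.772  0.222  0.012  1.408  2.842] [ 0.729 -0.305  0.558]
(50, -22, 10, 26, 45) -> 53 tilt 43.2 az -31.5 roll -163.2 [-0.56   0.653  0.222  0.007  1.513  2.841] [ 0.672 -0.282  0.641]
(50, -22, 25, 36, 70) -> 60 tilt 43.1 az -32.8 roll -163.5 [-0.67   0.266  0.222  0.071  1.903  2.806] [ 0.432 -0.185  0.849]
(50, -22, 10, 36, 70) -> 55 tilt 43.1 az -31.3 roll -162.8 [-0.61   0.422  0.222  0.044  1.747  2.803] [ 0.537 -0.227  0.778]
real	0m38.747s
user	2m26.323s
sys	0m0.403s
```

```bash
sed -e 's/N,phi,e1,n1,e2=a/N,phi,e1,n1,e2,s1,s2=a/' -e 's/np.sin(e)),0,W)/np.sin(e)),s1 if i<n1 else s2,W)/' -e 's/A=\[.*/A=[(N,-22,10,n1,e2,s1,s2) for N in(46,50) for n1 in(20,30) for e2 in(30,60) for s1 in (0,-.3,-.6) for s2 in(0,-.3,-.8)]/' s3.py > s4.py; python3 s4.py
```

```text
(50, -22, 10, 20, 30, 0, 0) -> 52 tilt 42.5 az -30.4 roll -165.0 [-0.537  0.863  0.222  0.005  1.316  2.874] [ 0.768 -0.32   0.49 ]
(50, -22, 10, 30, 30, 0, 0) -> 52 tilt 43.6 az -30.0 roll -164.3 [-0.534  0.906  0.222  0.008  1.253  2.856] [ 0.785 -0.327  0.458]
(50, -22, 10, 30, 60, 0, 0) -> 54 tilt 42.3 az -32.3 roll -162.1 [-0.597  0.464  0.222  0.022  1.718  2.808] [ 0.562 -0.238  0.755]
(46, -22, 10, 20, 30, -0.3, 0) -> 53 tilt 43.7 az -34.4 roll -161.4 [-0.539  0.861  0.222 -0.045  1.297  2.874] [ 0.765 -0.325  0.493]
(50, -22, 10, 20, 60, 0, 0) -> 59 tilt 43.1 az -35.4 roll -160.2 [-0.632  0.343  0.222  0.01   1.826  2.789] [ 0.483 -0.207  0.816]
(46, -22, 10, 30, 30, -0.3, 0) -> 53 tilt 42.8 az -36.8 roll -158.8 [-0.542  0.899  0.222 -0.071  1.278  2.866] [ 0.775 -0.336  0.463]
(50, -22, 10, 20, 30, -0.3, 0) -> 57 tilt 42.4 az -38.8 roll -157.8 [-0.541  0.851  0.222 -0.094  1.335  2.876] [ 0.757 -0.327  0.499]
(50, -22, 10, 30, 30, 0, -0.3) -> 53 tilt 43.8 az -41.0 roll -156.9 [-0.565  0.897  0.222 -0.109  1.266  2.88 ] [ 0.766 -0.357  0.465]
(46, -22, 10, 20, 30, -0.6, 0) -> 58 tilt 43.0 az -40.9 roll -155.9 [-0.542  0.85   0.222 -0.121  1.328  2.877] [ 0.755 -0.329  0.501]
(50, -22, 10, 30, 30, -0.3, 0) -> 58 tilt 43.4 az -40.4 roll -155.9 [-0.542  0.878  0.222 -0.116  1.294  2.872] [ 0.766 -0.335  0.48 ]
```

```bash
cat > s5.py <<'E'
from plan import *
from multiprocessing import Pool
q0=np.array([.157,.288,1.485,-.264,.621,.389])
def mv(q,tgt,N,sp):
    d=(np.array(tgt)-desc(q)[0])/.1/N;return go(q,[(d,sp)]*N)
def run(a):
    k,phi0,N,phi=a
    g=np.radians(phi0);q=mv(q0,(.80*np.cos(g),.80*np.sin(g),.45),14,0)
    q=go(q,[((.85*np.cos(g),.85*np.sin(g),.3),0)]*k);qa=desc(q)
    f=np.radians(phi);q=mv(q,(.72*np.cos(f),.72*np.sin(f),.45),N,-1);qs=q;best=None
    for i in range(64):
        q=row(q,(.9*np.cos(f),.9*np.sin(f),.2),0,W);p,t,az,r=desc(q)
        if i>20:
            c=abs(t-43)+abs(abs(r)-180)+.1*i
            if best is None or c<best[0]:best=(c,i+1,t,az,r,q,p)
    return a,qa[1:],qs,best
if __name__=="__main__":
    A=[(k,p0,N,ph) for k in(4,7,10) for p0 in(-50,-65) for N in(46,48,50,52) for ph in (-22,)]
    with Pool() as P_:
        R=sorted(P_.imap(run,A),key=lambda s:s[3][0])
    for a,qa,qs,b in R[:9]:print(a,np.array(qa),qs,'->',b[1],'tilt %.1f az %.1f roll %.1f'%b[2:5],b[5],b[6])
E
python3 s5.py
```

```text
(10, -65, 48, -22) [ 56.859 -21.147  10.39 ] [-0.558  0.854  0.412 -0.083  2.85   2.88 ] -> 61 tilt 43.7 az -19.2 roll -176.2 [-0.523  1.147  0.222  0.151  1.024  2.86 ] [ 0.853 -0.343  0.26 ]
(10, -65, 46, -22) [ 56.859 -21.147  10.39 ] [-0.54   0.863  0.39  -0.319  2.85   2.597] -> 61 tilt 42.4 az -19.6 roll -175.4 [-0.521  1.146  0.222  0.138  1.047  2.86 ] [ 0.852 -0.342  0.259]
(10, -50, 48, -22) [ 59.124 -18.46    8.455] [-0.551  0.844  0.45  -0.115  2.85   2.873] -> 61 tilt 42.6 az -20.8 roll -174.4 [-0.523  1.146  0.222  0.125  1.041  2.862] [ 0.852 -0.344  0.259]
(7, -65, 48, -22) [ 52.574 -16.014   7.422] [-0.543  0.877  0.334 -0.147  2.845  2.839] -> 59 tilt 43.5 az -21.0 roll -174.1 [-0.522  1.146  0.222  0.125  1.025  2.86 ] [ 0.852 -0.345  0.261]
(10, -65, 50, -22) [ 56.859 -21.147  10.39 ] [-0.585  0.849  0.42  -0.113  2.85   2.88 ] -> 61 tilt 42.8 az -21.8 roll -173.3 [-0.523  1.146  0.222  0.112  1.034  2.862] [ 0.851 -0.346  0.26 ]
(7, -50, 48, -22) [ 54.496 -14.512   6.291] [-0.541  0.871  0.357 -0.229  2.85   2.766] -> 59 tilt 42.2 az -22.2 roll -172.8 [-0.522  1.145  0.222  0.105  1.046  2.862] [ 0.851 -0.345  0.26 ]
(10, -50, 50, -22) [ 59.124 -18.46    8.455] [-0.578  0.839  0.459 -0.136  2.85   2.88 ] -> 62 tilt 43.5 az -23.3 roll -171.6 [-0.523  1.147  0.222  0.095  1.019  2.861] [ 0.851 -0.348  0.26 ]
(4, -65, 48, -22) [ 48.399 -10.164   3.696] [-0.535  0.866  0.343 -0.298  2.756  2.701] -> 56 tilt 43.0 az -24.2 roll -170.4 [-0.522  1.144  0.222  0.08   1.029  2.86 ] [ 0.851 -0.347  0.261]
(7, -65, 50, -22) [ 52.574 -16.014   7.422] [-0.567  0.874  0.336 -0.145  2.85   2.88 ] -> 59 tilt 42.5 az -24.2 roll -170.6 [-0.523  1.145  0.222  0.08   1.037  2.862] [ 0.85  -0.348  0.26 ]
```

jog_arm(
  steps=[
    {"grip": 0.1,"x": 0,"y": -0.3,"z": 0.15,"spin": 0},
    {"grip": 0.1,"x": 0,"y": -0.55,"z": 0.15,"spin": 0},
    {"grip": 0.1,"x": 0,"y": -0.58,"z": 0.1,"spin": 0},
    {"grip": 0.1,"x": 0,"y": -0.58,"z": 0,"spin": 0},
    {"grip": 0.1,"x": 0,"y": -0.58,"z": 0,"spin": 0},
    {"grip": 0.1,"x": 0,"y": -0.58,"z": 0,"spin": 0},
    {"grip": 0.1,"x": 0,"y": -0.58,"z": 0,"spin": 0},
    {"grip": 0.1,"x": 0,"y": -0.58,"z": 0,"spin": 0},
  ],
)

```text
clock: 10.98
ee_pos: [0.5107, -0.2487, 0.4495]
eef_rot: [0.271, 0.681, 0.629, 0.259]
ft_force: [0.4, 0.1, -2.5]
finger_gap: 0.342
finger_force: 78.9
```

jog_arm(
  steps=[
    {"grip": 0.1,"x": 0,"y": -0.58,"z": 0,"spin": 0},
    {"grip": 0.1,"x": 0,"y": -0.58,"z": 0,"spin": 0},
    {"grip": 0.1,"x": 0.1,"y": -0.58,"z": 0,"spin": 0},
    {"grip": 0.1,"x": 0.1,"y": -0.58,"z": 0,"spin": 0},
    {"grip": 0.1,"x": 0.2,"y": -0.58,"z": 0,"spin": 0},
    {"grip": 0.1,"x": 0.3,"y": -0.5,"z": 0,"spin": 0},
    {"grip": 0.1,"x": 0.5,"y": -0.6,"z": 0.3,"spin": 0},
    {"grip": 0.1,"x": 0.55,"y": -0.65,"z": 0.3,"spin": 0},
  ],
)

```text
clock: 11.98
ee_pos: [0.5937, -0.6044, 0.4418]
eef_rot: [0.295, 0.681, 0.617, 0.262]
ft_force: [-0.5, 0.9, -2.5]
finger_gap: 0.337
finger_force: 82.7
```

```bash
python3 -c "
from h import *
st()"
```

```text
t 11.97 p [ 0.5937 -0.6044  0.4418] grasp [ 0.7055 -0.6166  0.3351] tilt 46.51 az -6.19 roll 0.49 q [-0.99   0.928  0.227  0.601  1.426 -0.803] F [-0.5  0.9 -2.5] gap 0.337 82.7
```

Already at the limit; push five more rows here.

jog_arm(
  steps=[
    {"grip": 0.1,"x": 0.55,"y": -0.65,"z": 0.35,"spin": 0},
    {"grip": 0.1,"x": 0.55,"y": -0.65,"z": 0.35,"spin": 0},
    {"grip": 0.1,"x": 0.55,"y": -0.65,"z": 0.35,"spin": 0},
    {"grip": 0.1,"x": 0.55,"y": -0.65,"z": 0.35,"spin": 0},
    {"grip": 0.1,"x": 0.55,"y": -0.65,"z": 0.35,"spin": 0},
  ],
)

```text
clock: 12.6
ee_pos: [0.604, -0.6204, 0.4357]
eef_rot: [0.376, 0.671, 0.581, 0.265]
ft_force: [-0.2, -0.4, -2.6]
finger_gap: 0.338
finger_force: 82.7
```

```bash
cat > s6.py <<'E'
from plan import *
from h import st
from multiprocessing import Pool
o=st()
from station import manip
q0=manip.get_obs()['qpos']
def run(a):
    N,phi,e=a
    f=np.radians(phi);e=np.radians(e);d=(np.array((.70*np.cos(f),.70*np.sin(f),.46))-desc(q0)[0])/.1/N
    q=go(q0,[(d,-1)]*N);qs=q;best=None
    for i in range(66):
        q=row(q,(.95*np.cos(f)*np.cos(e),.95*np.sin(f)*np.cos(e),.95*np.sin(e)),0,W);p,t,az,r=desc(q)
        if i>20:
            c=abs(t-43)+abs(abs(r)-180)+.1*i
            if best is None or c<best[0]:best=(c,i+1,t,az,r,q,p)
    return a,qs,best
if __name__=="__main__":
    A=[(N,ph,e) for N in(44,46,48,50) for ph in (-22,-32) for e in(15,22,30)]
    with Pool() as P_:
        R=sorted(P_.imap(run,A),key=lambda s:s[2][0])
    for a,qs,b in R[:8]:print(a,qs,'->',b[1],'tilt %.1f az %.1f roll %.1f'%b[2:5],b[5],b[6])
E
python3 s6.py
```

```text
t 12.6 p [ 0.604 -0.62   0.436] grasp [ 0.727 -0.651  0.346] tilt 54.77 az -14.0 roll 5.73 q [-0.989  0.948  0.225  0.627  1.235 -0.824] F [-0.2 -0.4 -2.6] gap 0.338 82.7
(48, -22, 15) [-0.544  0.823  0.426 -0.248  2.838  2.752] -> 61 tilt 43.2 az -22.9 roll -172.0 [-0.524  1.101  0.222  0.097  1.071  2.864] [ 0.843 -0.343  0.298]
(48, -22, 22) [-0.544  0.823  0.426 -0.248  2.838  2.752] -> 63 tilt 42.1 az -23.2 roll -171.8 [-0.531  0.974  0.222  0.09   1.216  2.873] [ 0.809 -0.33   0.402]
(50, -32, 15) [-0.715  0.824  0.425 -0.329  2.83   2.657] -> 62 tilt 43.9 az -33.5 roll -171.1 [-0.698  1.102  0.222  0.089  1.057  2.862] [ 0.771 -0.485  0.298]
(50, -22, 15) [-0.566  0.822  0.426 -0.161  2.85   2.88 ] -> 61 tilt 42.9 az -25.4 roll -169.3 [-0.525  1.101  0.222  0.063  1.073  2.865] [ 0.841 -0.346  0.298]
(50, -32, 22) [-0.715  0.824  0.425 -0.329  2.83   2.657] -> 64 tilt 42.3 az -34.7 roll -170.1 [-0.704  0.975  0.222  0.07   1.21   2.872] [ 0.739 -0.466  0.402]
(50, -22, 22) [-0.566  0.822  0.426 -0.161  2.85   2.88 ] -> 64 tilt 44.0 az -25.7 roll -169.2 [-0.531  0.976  0.222  0.061  1.18   2.872] [ 0.81  -0.334  0.403]
(48, -22, 30) [-0.544  0.823  0.426 -0.248  2.838  2.752] -> 66 tilt 37.6 az -23.7 roll -171.5 [-0.543  0.827  0.222  0.079  1.442  2.88 ] [ 0.75  -0.308  0.513]
(50, -22, 30) [-0.566  0.822  0.426 -0.161  2.85   2.88 ] -> 66 tilt 38.0 az -26.8 roll -168.8 [-0.543  0.827  0.222  0.047  1.432  2.88 ] [ 0.75  -0.311  0.513]
```

jog_arm(
  steps=[
    {"grip": 0.1,"x": 0,"y": 0.08,"z": 0.01,"spin": -1},
    {"grip": 0.1,"x": 0,"y": 0.08,"z": 0.01,"spin": -1},
    {"grip": 0.1,"x": 0,"y": 0.08,"z": 0.01,"spin": -1},
    {"grip": 0.1,"x": 0,"y": 0.08,"z": 0.01,"spin": -1},
    {"grip": 0.1,"x": 0,"y": 0.08,"z": 0.01,"spin": -1},
    {"grip": 0.1,"x": 0,"y": 0.08,"z": 0.01,"spin": -1},
    {"grip": 0.1,"x": 0,"y": 0.08,"z": 0.01,"spin": -1},
    {"grip": 0.1,"x": 0,"y": 0.08,"z": 0.01,"spin": -1},
  ],
)

```text
clock: 13.6
ee_pos: [0.6039, -0.5558, 0.444]
eef_rot: [0.434, 0.806, 0.374, 0.149]
ft_force: [0.8, -0.9, -2.5]
finger_gap: 0.339
finger_force: 82.7
```

jog_arm(
  steps=[
    {"grip": 0.1,"x": 0.01,"y": 0.08,"z": 0.01,"spin": -1},
    {"grip": 0.1,"x": 0.01,"y": 0.08,"z": 0.01,"spin": -1},
    {"grip": 0.1,"x": 0.01,"y": 0.08,"z": 0.01,"spin": -1},
    {"grip": 0.1,"x": 0.01,"y": 0.08,"z": 0.01,"spin": -1},
    {"grip": 0.1,"x": 0.01,"y": 0.08,"z": 0.01,"spin": -1},
    {"grip": 0.1,"x": 0.01,"y": 0.08,"z": 0.01,"spin": -1},
    {"grip": 0.1,"x": 0.01,"y": 0.08,"z": 0.01,"spin": -1},
    {"grip": 0.1,"x": 0.01,"y": 0.08,"z": 0.01,"spin": -1},
  ],
)

```text
clock: 14.6
ee_pos: [0.6121, -0.4917, 0.4522]
eef_rot: [0.459, 0.877, 0.138, 0.023]
ft_force: [0.2, -0.4, -2.3]
finger_gap: 0.341
finger_force: 82.7
```

jog_arm(
  steps=[
    {"grip": 0.1,"x": 0.01,"y": 0.08,"z": 0.01,"spin": -1},
    {"grip": 0.1,"x": 0.01,"y": 0.08,"z": 0.01,"spin": -1},
    {"grip": 0.1,"x": 0.01,"y": 0.08,"z": 0.01,"spin": -1},
    {"grip": 0.1,"x": 0.01,"y": 0.08,"z": 0.01,"spin": -1},
    {"grip": 0.1,"x": 0.01,"y": 0.08,"z": 0.01,"spin": -1},
    {"grip": 0.1,"x": 0.01,"y": 0.08,"z": 0.01,"spin": -1},
    {"grip": 0.1,"x": 0.01,"y": 0.08,"z": 0.01,"spin": -1},
    {"grip": 0.1,"x": 0.01,"y": 0.08,"z": 0.01,"spin": -1},
  ],
)

```text
clock: 15.6
ee_pos: [0.6202, -0.4276, 0.4604]
eef_rot: [0.449, 0.881, -0.109, -0.105]
ft_force: [0.0, 0.1, -2.0]
finger_gap: 0.337
finger_force: 82.7
```

```bash
python3 -c "
from h import *
st()"
```

```text
t 15.6 p [ 0.6202 -0.4276  0.4604] grasp [ 0.5764 -0.5466  0.3713] tilt 54.87 az -110.26 roll 6.17 q [-0.673  0.746  0.581 -0.897  1.46   1.079] F [ 0.   0.1 -2. ] gap 0.337 82.7
```

jog_arm(
  steps=[
    {"grip": 0.1,"x": 0.01,"y": 0.07,"z": 0,"spin": -1},
    {"grip": 0.1,"x": 0.01,"y": 0.07,"z": 0,"spin": -1},
    {"grip": 0.1,"x": 0.01,"y": 0.07,"z": 0,"spin": -1},
    {"grip": 0.1,"x": 0.01,"y": 0.07,"z": 0,"spin": -1},
    {"grip": 0.1,"x": 0.01,"y": 0.07,"z": 0,"spin": -1},
    {"grip": 0.1,"x": 0.01,"y": 0.07,"z": 0,"spin": -1},
    {"grip": 0.1,"x": 0.01,"y": 0.07,"z": 0,"spin": -1},
    {"grip": 0.1,"x": 0.01,"y": 0.07,"z": 0,"spin": -1},
  ],
)

```text
clock: 16.6
ee_pos: [0.6283, -0.3717, 0.4607]
eef_rot: [0.403, 0.816, -0.347, -0.225]
ft_force: [-0.4, 0.3, -1.3]
finger_gap: 0.339
finger_force: 82.7
```

jog_arm(
  steps=[
    {"grip": 0.1,"x": 0.01,"y": 0.07,"z": 0,"spin": -1},
    {"grip": 0.1,"x": 0.01,"y": 0.07,"z": 0,"spin": -1},
    {"grip": 0.1,"x": 0.01,"y": 0.07,"z": 0,"spin": -1},
    {"grip": 0.1,"x": 0.01,"y": 0.07,"z": 0,"spin": -1},
    {"grip": 0.1,"x": 0.01,"y": 0.07,"z": 0,"spin": -1},
    {"grip": 0.1,"x": 0.01,"y": 0.07,"z": 0,"spin": -1},
    {"grip": 0.1,"x": 0.01,"y": 0.07,"z": 0,"spin": -1},
    {"grip": 0.1,"x": 0.01,"y": 0.07,"z": 0,"spin": -1},
  ],
)

```text
clock: 17.6
ee_pos: [0.6363, -0.3158, 0.4609]
eef_rot: [0.327, 0.688, -0.559, -0.328]
ft_force: [-0.5, -0.0, -1.1]
finger_gap: 0.339
finger_force: 82.7
```

jog_arm(
  steps=[
    {"grip": 0.1,"x": 0.01,"y": 0.07,"z": 0,"spin": -1},
    {"grip": 0.1,"x": 0.01,"y": 0.07,"z": 0,"spin": -1},
    {"grip": 0.1,"x": 0.01,"y": 0.07,"z": 0,"spin": -1},
    {"grip": 0.1,"x": 0.01,"y": 0.07,"z": 0,"spin": -1},
    {"grip": 0.1,"x": 0.01,"y": 0.07,"z": 0,"spin": -1},
    {"grip": 0.1,"x": 0.01,"y": 0.07,"z": 0,"spin": -1},
  ],
)

```text
clock: 18.35
ee_pos: [0.6423, -0.2738, 0.4609]
eef_rot: [-0.252, -0.557, 0.69, 0.388]
ft_force: [0.1, -0.5, -3.0]
finger_gap: 0.343
finger_force: 82.7
```

```bash
cat > s7.py <<'E'
from plan import *
from h import st
from multiprocessing import Pool
st()
from station import manip
q0=manip.get_obs()['qpos']
def run(a):
    N,phi,e,sp=a
    f=np.radians(phi);e=np.radians(e)
    q=go(q0,[((0.02,.03,0),-1)]*N);best=None
    for i in range(70):
        q=row(q,(.95*np.cos(f)*np.cos(e),.95*np.sin(f)*np.cos(e),.95*np.sin(e)),sp,W);p,t,az,r=desc(q)
        if i>20:
            c=abs(t-43)+abs(abs(r)-180)+.1*i
            if best is None or c<best[0]:best=(c,i+1,t,az,r,q,p)
    return a,best
if __name__=="__main__":
    A=[(N,ph,e,s) for N in(0,2,4) for ph in (-16,-22,-28) for e in(15,20) for s in(0,-.1)]
    with Pool() as P_:
        R=sorted(P_.imap(run,A),key=lambda s:s[1][0])
    for a,b in R[:8]:print(a,'->',b[1],'tilt %.1f az %.1f roll %.1f'%b[2:5],b[5],b[6])
E
python3 s7.py
```

```text
t 18.35 p [ 0.642 -0.274  0.461] grasp [ 0.521 -0.234  0.372] tilt 55.12 az 161.92 roll 5.88 q [-0.549  0.82   0.432 -0.575  2.786  2.358] F [ 0.1 -0.5 -3. ] gap 0.343 82.7
(2, -22, 15, 0) -> 61 tilt 42.9 az -22.9 roll -171.9 [-0.524  1.101  0.222  0.095  1.077  2.864] [ 0.842 -0.343  0.298]
(2, -22, 20, 0) -> 63 tilt 43.4 az -23.2 roll -171.7 [-0.528  1.011  0.222  0.093  1.157  2.87 ] [ 0.821 -0.335  0.373]
(4, -28, 20, 0) -> 62 tilt 43.3 az -29.2 roll -171.6 [-0.631  1.011  0.222  0.092  1.158  2.868] [ 0.782 -0.417  0.373]
(4, -28, 15, 0) -> 60 tilt 42.4 az -29.2 roll -171.4 [-0.627  1.101  0.222  0.09   1.084  2.863] [ 0.802 -0.428  0.298]
(2, -16, 15, 0) -> 62 tilt 43.6 az -18.6 roll -170.4 [-0.422  1.102  0.222  0.076  1.061  2.866] [ 0.873 -0.257  0.298]
(4, -22, 15, 0) -> 61 tilt 42.9 az -25.2 roll -169.5 [-0.525  1.101  0.222  0.066  1.073  2.865] [ 0.841 -0.346  0.298]
(2, -16, 20, 0) -> 63 tilt 42.1 az -19.3 roll -169.8 [-0.426  1.01   0.222  0.065  1.178  2.873] [ 0.848 -0.25   0.373]
(4, -22, 20, 0) -> 63 tilt 43.6 az -25.5 roll -169.4 [-0.529  1.011  0.222  0.064  1.15   2.87 ] [ 0.82  -0.337  0.373]
```

jog_arm(
  steps=[
    {"grip": 0.1,"x": 0.1,"y": 0.0,"z": 0,"spin": -1},
    {"grip": 0.1,"x": 0.1,"y": 0.0,"z": 0,"spin": -1},
    {"grip": 0.1,"x": 0.84,"y": -0.34,"z": 0.27,"spin": 0},
    {"grip": 0.1,"x": 0.84,"y": -0.34,"z": 0.27,"spin": 0},
    {"grip": 0.1,"x": 0.84,"y": -0.34,"z": 0.27,"spin": 0},
    {"grip": 0.1,"x": 0.84,"y": -0.34,"z": 0.27,"spin": 0},
    {"grip": 0.1,"x": 0.84,"y": -0.34,"z": 0.27,"spin": 0},
    {"grip": 0.1,"x": 0.84,"y": -0.34,"z": 0.27,"spin": 0},
  ],
)

```text
clock: 19.35
ee_pos: [0.6884, -0.283, 0.429]
eef_rot: [-0.206, -0.517, 0.741, 0.377]
ft_force: [0.7, 0.2, -2.2]
finger_gap: 0.337
finger_force: 82.7
```

jog_arm(
  steps=[
    {"grip": 0.1,"x": 0.84,"y": -0.34,"z": 0.27,"spin": 0},
    {"grip": 0.1,"x": 0.84,"y": -0.34,"z": 0.27,"spin": 0},
    {"grip": 0.1,"x": 0.84,"y": -0.34,"z": 0.27,"spin": 0},
    {"grip": 0.1,"x": 0.84,"y": -0.34,"z": 0.27,"spin": 0},
    {"grip": 0.1,"x": 0.84,"y": -0.34,"z": 0.27,"spin": 0},
    {"grip": 0.1,"x": 0.84,"y": -0.34,"z": 0.27,"spin": 0},
    {"grip": 0.1,"x": 0.84,"y": -0.34,"z": 0.27,"spin": 0},
    {"grip": 0.1,"x": 0.84,"y": -0.34,"z": 0.27,"spin": 0},
  ],
)

```text
clock: 20.35
ee_pos: [0.6916, -0.2835, 0.4224]
eef_rot: [-0.191, -0.512, 0.744, 0.385]
ft_force: [-0.1, 0.6, -2.0]
finger_gap: 0.339
finger_force: 82.7
```

jog_arm(
  steps=[
    {"grip": 0.1,"x": 0.84,"y": -0.34,"z": 0.27,"spin": 0},
    {"grip": 0.1,"x": 0.84,"y": -0.34,"z": 0.27,"spin": 0},
    {"grip": 0.1,"x": 0.84,"y": -0.34,"z": 0.27,"spin": 0},
    {"grip": 0.1,"x": 0.84,"y": -0.34,"z": 0.27,"spin": 0},
    {"grip": 0.1,"x": 0.84,"y": -0.34,"z": 0.27,"spin": 0},
    {"grip": 0.1,"x": 0.84,"y": -0.34,"z": 0.27,"spin": 0},
    {"grip": 0.1,"x": 0.84,"y": -0.34,"z": 0.27,"spin": 0},
    {"grip": 0.1,"x": 0.84,"y": -0.34,"z": 0.27,"spin": 0},
  ],
)

```text
clock: 21.35
ee_pos: [0.6899, -0.2905, 0.4197]
eef_rot: [-0.184, -0.514, 0.741, 0.39]
ft_force: [-0.3, -0.1, -1.5]
finger_gap: 0.337
finger_force: 82.7
```

```bash
cat > s8.py <<'E'
from plan import *
from h import st
from multiprocessing import Pool
st()
from station import manip
q0=manip.get_obs()['qpos']
def run(a):
    phi,e,sp=a
    f=np.radians(phi);e=np.radians(e);q=q0;best=None
    for i in range(60):
        q=row(q,(.95*np.cos(f)*np.cos(e),.95*np.sin(f)*np.cos(e),.95*np.sin(e)),sp if i<15 else 0,W);p,t,az,r=desc(q)
        c=abs(t-43)+abs(abs(r)-180)+.1*i
        if best is None or c<best[0]:best=(c,i+1,t,az,r,q,p)
    return a,best
if __name__=="__main__":
    A=[(ph,e,s) for ph in (-16,-22,-28) for e in(12,18) for s in(0,-.1,.1)]
    with Pool() as P_:
        R=sorted(P_.imap(run,A),key=lambda s:s[1][0])
    for a,b in R[:5]:print(a,'->',b[1],'tilt %.1f az %.1f roll %.1f'%b[2:5],b[5],b[6])
E
python3 s8.py
```

```text
t 21.35 p [ 0.69 -0.29  0.42] grasp [ 0.586 -0.23   0.322] tilt 51.11 az 149.94 roll 9.51 q [-0.554  0.964  0.222 -0.077  2.846  2.883] F [-0.3 -0.1 -1.5] gap 0.337 82.7
(-28, 18, 0) -> 60 tilt 42.9 az -22.6 roll -178.4 [-0.629  1.048  0.222  0.176  1.143  2.867] [ 0.794 -0.416  0.343]
(-22, 18, 0.1) -> 60 tilt 43.2 az -16.7 roll -178.5 [-0.526  1.048  0.222  0.176  1.138  2.868] [ 0.833 -0.332  0.343]
(-28, 12, 0) -> 58 tilt 43.3 az -23.2 roll -178.0 [-0.624  1.156  0.222  0.175  1.028  2.856] [ 0.816 -0.428  0.252]
(-22, 12, 0.1) -> 58 tilt 43.5 az -17.4 roll -178.2 [-0.522  1.156  0.222  0.176  1.024  2.859] [ 0.856 -0.342  0.252]
(-16, 12, 0.1) -> 58 tilt 42.6 az -13.0 roll -176.7 [-0.42   1.155  0.222  0.151  1.036  2.864] [ 0.884 -0.254  0.252]
```

jog_arm(
  steps=[
    {"grip": 0.1,"x": -0.2,"y": 0.0,"z": -0.15,"spin": 1},
    {"grip": 0.1,"x": -0.1,"y": 0.0,"z": -0.1,"spin": 1},
    {"grip": 0.1,"x": 0.85,"y": -0.35,"z": 0.1,"spin": 0.5},
    {"grip": 0.1,"x": 0.85,"y": -0.35,"z": 0.2,"spin": 0},
    {"grip": 0.1,"x": 0.85,"y": -0.35,"z": 0.2,"spin": 0},
    {"grip": 0.1,"x": 0.85,"y": -0.35,"z": 0.2,"spin": 0},
  ],
)

```text
clock: 22.1
ee_pos: [0.7037, -0.3043, 0.377]
eef_rot: [-0.208, -0.585, 0.702, 0.35]
ft_force: [0.0, 0.3, -1.8]
finger_gap: 0.34
finger_force: 84.2
```

```bash
python3 s8.py
```

```text
t 22.1 p [ 0.704 -0.304  0.377] grasp [ 0.595 -0.266  0.273] tilt 48.07 az 160.57 roll 9.04 q [-0.545  1.013  0.221 -0.372  2.71   2.505] F [ 0.   0.3 -1.8] gap 0.34 84.2
(-22, 18, -0.1) -> 55 tilt 43.2 az -20.7 roll -174.3 [-0.526  1.049  0.222  0.125  1.127  2.868] [ 0.832 -0.336  0.342]
(-16, 12, -0.1) -> 54 tilt 43.4 az -15.3 roll -174.3 [-0.421  1.156  0.222  0.125  1.016  2.865] [ 0.884 -0.258  0.252]
(-22, 12, -0.1) -> 53 tilt 42.3 az -20.8 roll -174.3 [-0.522  1.155  0.222  0.124  1.037  2.861] [ 0.853 -0.345  0.252]
(-16, 18, -0.1) -> 55 tilt 42.4 az -15.6 roll -173.8 [-0.426  1.048  0.222  0.114  1.141  2.872] [ 0.86  -0.251  0.342]
(-16, 18, 0) -> 55 tilt 43.1 az -15.9 roll -173.3 [-0.423  1.049  0.222  0.11   1.126  2.87 ] [ 0.861 -0.25   0.342]
```

jog_arm(
  steps=[
    {"grip": 0.1,"x": 0.87,"y": -0.33,"z": 0.26,"spin": 0},
    {"grip": 0.1,"x": 0.87,"y": -0.33,"z": 0.26,"spin": 0},
    {"grip": 0.1,"x": 0.87,"y": -0.33,"z": 0.26,"spin": 0},
    {"grip": 0.1,"x": 0.87,"y": -0.33,"z": 0.26,"spin": 0},
    {"grip": 0.1,"x": 0.87,"y": -0.33,"z": 0.26,"spin": 0},
    {"grip": 0.1,"x": 0.87,"y": -0.33,"z": 0.26,"spin": 0},
    {"grip": 0.1,"x": 0.87,"y": -0.33,"z": 0.26,"spin": 0},
    {"grip": 0.1,"x": 0.87,"y": -0.33,"z": 0.26,"spin": 0},
  ],
)

```text
clock: 23.1
ee_pos: [0.7197, -0.294, 0.3618]
eef_rot: [-0.183, -0.604, 0.719, 0.291]
ft_force: [0.1, 0.0, -3.5]
finger_gap: 0.337
finger_force: 84.2
```

```bash
python3 s8.py
```

```text
t 23.1 p [ 0.72  -0.294  0.362] grasp [ 0.624 -0.263  0.243] tilt 40.23 az 162.17 roll 7.95 q [-0.525  1.021  0.222 -0.257  2.574  2.621] F [ 0.1  0.  -3.5] gap 0.337 84.2
(-22, 12, -0.1) -> 46 tilt 42.9 az -22.6 roll -172.1 [-0.521  1.154  0.222  0.101  1.023  2.858] [ 0.853 -0.346  0.253]
(-16, 12, -0.1) -> 46 tilt 42.5 az -17.1 roll -172.5 [-0.423  1.153  0.222  0.099  1.032  2.868] [ 0.882 -0.261  0.253]
(-16, 18, -0.1) -> 47 tilt 43.1 az -17.4 roll -172.0 [-0.427  1.048  0.222  0.093  1.126  2.872] [ 0.86  -0.254  0.342]
(-22, 18, -0.1) -> 47 tilt 43.6 az -22.6 roll -172.2 [-0.525  1.049  0.222  0.1    1.115  2.866] [ 0.832 -0.337  0.342]
(-16, 12, 0) -> 46 tilt 42.9 az -18.1 roll -170.5 [-0.42   1.154  0.222  0.083  1.022  2.857] [ 0.883 -0.259  0.253]
```

jog_arm(
  steps=[
    {"grip": 0.1,"x": 0.87,"y": -0.35,"z": 0.26,"spin": -0.1},
    {"grip": 0.1,"x": 0.87,"y": -0.35,"z": 0.26,"spin": -0.1},
    {"grip": 0.1,"x": 0.87,"y": -0.35,"z": 0.26,"spin": -0.1},
    {"grip": 0.1,"x": 0.87,"y": -0.35,"z": 0.26,"spin": -0.1},
    {"grip": 0.1,"x": 0.87,"y": -0.35,"z": 0.26,"spin": -0.1},
    {"grip": 0.1,"x": 0.87,"y": -0.35,"z": 0.26,"spin": -0.1},
    {"grip": 0.1,"x": 0.87,"y": -0.35,"z": 0.26,"spin": -0.1},
    {"grip": 0.1,"x": 0.87,"y": -0.35,"z": 0.26,"spin": -0.1},
  ],
)

```text
clock: 24.1
ee_pos: [0.7319, -0.2972, 0.353]
eef_rot: [-0.136, -0.603, 0.755, 0.217]
ft_force: [0.0, 0.9, -1.9]
finger_gap: 0.338
finger_force: 84.3
```

jog_arm(
  steps=[
    {"grip": 0.1,"x": 0.87,"y": -0.35,"z": 0.26,"spin": -0.1},
    {"grip": 0.1,"x": 0.87,"y": -0.35,"z": 0.26,"spin": -0.1},
    {"grip": 0.1,"x": 0.87,"y": -0.35,"z": 0.26,"spin": -0.1},
    {"grip": 0.1,"x": 0.87,"y": -0.35,"z": 0.26,"spin": -0.1},
    {"grip": 0.1,"x": 0.87,"y": -0.35,"z": 0.26,"spin": 0},
    {"grip": 0.1,"x": 0.87,"y": -0.35,"z": 0.26,"spin": 0},
    {"grip": 0.1,"x": 0.87,"y": -0.35,"z": 0.26,"spin": 0},
    {"grip": 0.1,"x": 0.87,"y": -0.35,"z": 0.26,"spin": 0},
  ],
)

```text
clock: 25.1
ee_pos: [0.7482, -0.3027, 0.346]
eef_rot: [-0.079, -0.607, 0.781, 0.123]
ft_force: [0.3, 0.1, -2.2]
finger_gap: 0.341
finger_force: 84.4
```

```bash
python3 s8.py
```

```text
t 25.1 p [ 0.748 -0.303  0.346] grasp [ 0.706 -0.288  0.198] tilt 16.83 az 160.47 roll 5.27 q [-0.525  1.02   0.222 -0.065  2.187  2.836] F [ 0.3  0.1 -2.2] gap 0.341 84.4
(-16, 18, 0) -> 30 tilt 42.5 az -19.1 roll -171.1 [-0.436  1.048  0.222  0.077  1.134  2.877] [ 0.856 -0.263  0.342]
(-16, 12, 0) -> 30 tilt 42.2 az -18.8 roll -171.4 [-0.432  1.143  0.222  0.08   1.044  2.875] [ 0.877 -0.269  0.262]
(-28, 18, -0.1) -> 30 tilt 42.7 az -27.9 roll -170.9 [-0.617  1.048  0.222  0.097  1.134  2.845] [ 0.796 -0.411  0.342]
(-22, 18, 0) -> 30 tilt 42.8 az -23.2 roll -170.7 [-0.524  1.048  0.222  0.09   1.131  2.852] [ 0.831 -0.337  0.342]
(-28, 12, -0.1) -> 30 tilt 42.3 az -27.8 roll -170.9 [-0.614  1.143  0.222  0.1    1.044  2.838] [ 0.815 -0.422  0.262]
```

jog_arm(
  steps=[
    {"grip": 0.1,"x": 0.85,"y": -0.34,"z": 0.4,"spin": 0},
    {"grip": 0.1,"x": 0.85,"y": -0.34,"z": 0.4,"spin": 0},
    {"grip": 0.1,"x": 0.85,"y": -0.34,"z": 0.35,"spin": 0},
    {"grip": 0.1,"x": 0.85,"y": -0.34,"z": 0.35,"spin": 0},
    {"grip": 0.1,"x": 0.85,"y": -0.34,"z": 0.35,"spin": 0},
    {"grip": 0.1,"x": 0.85,"y": -0.34,"z": 0.35,"spin": 0},
    {"grip": 0.1,"x": 0.85,"y": -0.34,"z": 0.35,"spin": 0},
    {"grip": 0.1,"x": 0.85,"y": -0.34,"z": 0.35,"spin": 0},
  ],
)

```text
clock: 26.1
ee_pos: [0.7567, -0.305, 0.3752]
eef_rot: [-0.015, -0.614, 0.789, 0.013]
ft_force: [0.2, 0.4, -2.4]
finger_gap: 0.335
finger_force: 84.4
```

jog_arm(
  steps=[
    {"grip": 0.1,"x": 0.85,"y": -0.34,"z": 0.3,"spin": 0},
    {"grip": 0.1,"x": 0.85,"y": -0.34,"z": 0.3,"spin": 0},
    {"grip": 0.1,"x": 0.85,"y": -0.34,"z": 0.3,"spin": 0},
    {"grip": 0.1,"x": 0.85,"y": -0.34,"z": 0.3,"spin": 0},
    {"grip": 0.1,"x": 0.85,"y": -0.34,"z": 0.3,"spin": 0},
    {"grip": 0.1,"x": 0.85,"y": -0.34,"z": 0.3,"spin": 0},
    {"grip": 0.1,"x": 0.85,"y": -0.34,"z": 0.3,"spin": 0},
    {"grip": 0.1,"x": 0.85,"y": -0.34,"z": 0.3,"spin": 0},
  ],
)

```text
clock: 27.1
ee_pos: [0.7825, -0.3147, 0.3667]
eef_rot: [0.054, -0.611, 0.782, -0.108]
ft_force: [-0.2, 0.4, -2.1]
finger_gap: 0.338
finger_force: 84.4
```

```bash
python3 s8.py
```

```text
t 27.1 p [ 0.782 -0.315  0.367] grasp [ 0.816 -0.331  0.216] tilt 13.84 az -25.44 roll -168.6 q [-0.524  0.994  0.222  0.019  1.685  2.867] F [-0.2  0.4 -2.1] gap 0.338 84.4
(-28, 18, -0.1) -> 14 tilt 42.3 az -27.9 roll -171.0 [-0.587  1.033  0.222  0.074  1.152  2.88 ] [ 0.803 -0.387  0.354]
(-28, 12, -0.1) -> 15 tilt 43.8 az -28.1 roll -171.2 [-0.588  1.104  0.222  0.077  1.055  2.88 ] [ 0.82  -0.398  0.296]
(-22, 18, 0) -> 14 tilt 42.4 az -23.1 roll -170.8 [-0.524  1.033  0.222  0.09   1.152  2.854] [ 0.827 -0.334  0.354]
(-16, 12, 0) -> 15 tilt 43.8 az -20.8 roll -171.0 [-0.457  1.104  0.222  0.074  1.055  2.88 ] [ 0.865 -0.288  0.296]
(-16, 18, 0) -> 14 tilt 42.3 az -21.1 roll -170.7 [-0.463  1.033  0.222  0.07   1.152  2.88 ] [ 0.845 -0.285  0.354]
```

jog_arm(
  steps=[
    {"grip": 0.1,"x": 0.85,"y": -0.36,"z": 0.3,"spin": 0},
    {"grip": 0.1,"x": 0.85,"y": -0.36,"z": 0.3,"spin": 0},
    {"grip": 0.1,"x": 0.85,"y": -0.36,"z": 0.3,"spin": 0},
    {"grip": 0.1,"x": 0.85,"y": -0.36,"z": 0.3,"spin": 0},
    {"grip": 0.1,"x": 0.85,"y": -0.36,"z": 0.3,"spin": 0},
    {"grip": 0.1,"x": 0.85,"y": -0.36,"z": 0.3,"spin": 0},
    {"grip": 0.1,"x": 0.85,"y": -0.36,"z": 0.3,"spin": 0},
    {"grip": 0.1,"x": 0.85,"y": -0.36,"z": 0.3,"spin": 0},
  ],
)

```text
clock: 28.1
ee_pos: [0.8076, -0.3325, 0.3544]
eef_rot: [0.123, -0.595, 0.761, -0.229]
ft_force: [0.7, -0.4, -1.2]
finger_gap: 0.339
finger_force: 84.3
```

jog_arm(
  steps=[
    {"grip": 0.1,"x": 0.85,"y": -0.36,"z": 0.3,"spin": 0},
    {"grip": 0.1,"x": 0.85,"y": -0.36,"z": 0.3,"spin": 0},
    {"grip": 0.1,"x": 0.85,"y": -0.36,"z": 0.3,"spin": 0},
    {"grip": 0.1,"x": 0.85,"y": -0.36,"z": 0.3,"spin": 0},
    {"grip": 0.1,"x": 0.85,"y": -0.36,"z": 0.3,"spin": 0},
    {"grip": 0.1,"x": 0.85,"y": -0.36,"z": 0.3,"spin": 0},
  ],
)

```text
clock: 28.85
ee_pos: [0.8255, -0.3434, 0.3454]
eef_rot: [0.171, -0.576, 0.735, -0.314]
ft_force: [-0.4, -0.3, -2.0]
finger_gap: 0.341
finger_force: 84.3
```

```bash
cat > goal.py <<'E'
from h import *
np.set_printoptions(precision=4,suppress=True)
p,R=st();z=R[:,2]
x,n=axes(-4.7);y=np.cross(n,x);c=np.array([.671,-.176,.1107])
print('tool in rack frame: z.x %.3f z.y %.3f z.n %.3f  y.n %.3f y.y %.3f'%(z@x,z@y,z@n,R[:,1]@n,R[:,1]@y))
seat=c-.034*x+.030*n
g=seat-.048*x-.015*n
for h in(.06,.03,.008,0):
    # case centre (48 mm on along the tool) put h over its seat
    t=seat-.015*n+h*n-(.048+.155)*z
    print(h,'delta',t-p)
print('n',n,'x',x)
E
python3 goal.py
```

```text
t 28.85 p [ 0.8255 -0.3434  0.3454] grasp [ 0.9206 -0.3844  0.2301] tilt 41.96 az -23.32 roll -170.54 q [-0.534  1.043  0.222  0.093  1.15   2.844] F [-0.4 -0.3 -2. ] gap 0.341 84.3
tool in rack frame: z.x 0.974 z.y -0.214 z.n -0.078  y.n -0.995 y.y 0.079
0.06 delta [-0.2502  0.2187 -0.0066]
0.03 delta [-0.2713  0.2205 -0.0278]
0.008 delta [-0.2868  0.2218 -0.0434]
0 delta [-0.2925  0.2222 -0.049 ]
n [ 0.7047 -0.0579  0.7071] x [ 0.7047 -0.0579 -0.7071]
```

jog_arm(
  steps=[
    {"grip": 0.1,"x": -0.44,"y": 0.25,"z": 0.2,"spin": 0.9},
    {"grip": 0.1,"x": -0.44,"y": 0.3,"z": 0.2,"spin": 1},
    {"grip": 0.1,"x": -0.44,"y": 0.3,"z": 0.1,"spin": 1},
    {"grip": 0.1,"x": -0.44,"y": 0.3,"z": -0.1,"spin": 1},
    {"grip": 0.1,"x": -0.44,"y": 0.3,"z": -0.2,"spin": 0.75},
    {"grip": 0.1,"x": -0.4,"y": 0.3,"z": -0.25,"spin": 0},
    {"grip": 0.1,"x": 0,"y": 0,"z": 0,"spin": 0},
  ],
)

```text
clock: 29.72
ee_pos: [0.5655, -0.1676, 0.3369]
eef_rot: [-0.218, 0.687, -0.635, 0.278]
ft_force: [1.0, -0.2, -0.8]
finger_gap: 0.34
finger_force: 84.3
```

```bash
python3 goal.py; python3 -c "
from h import *
c,d=manip.capture('scene');np.save('scene2.npy',d);cv2.imwrite('pics/s2.png',cv2.resize(c[180:320,220:400,::-1],None,fx=4,fy=4))"
```

```text
t 29.73 p [ 0.5655 -0.1676  0.3369] grasp [ 0.6677 -0.176   0.2206] tilt 41.41 az -4.66 roll -170.83 q [-0.531  0.438  1.481  0.52   0.616  2.197] F [ 1.  -0.2 -0.8] gap 0.34 84.3
tool in rack frame: z.x 0.998 z.y 0.000 z.n -0.063  y.n -0.985 y.y -0.160
0.06 delta [0.0006 0.0002 0.0032]
0.03 delta [-0.0206  0.0019 -0.0181]
0.008 delta [-0.0361  0.0032 -0.0336]
0 delta [-0.0417  0.0036 -0.0393]
n [ 0.7047 -0.0579  0.7071] x [ 0.7047 -0.0579 -0.7071]
```

View pics/s2.png

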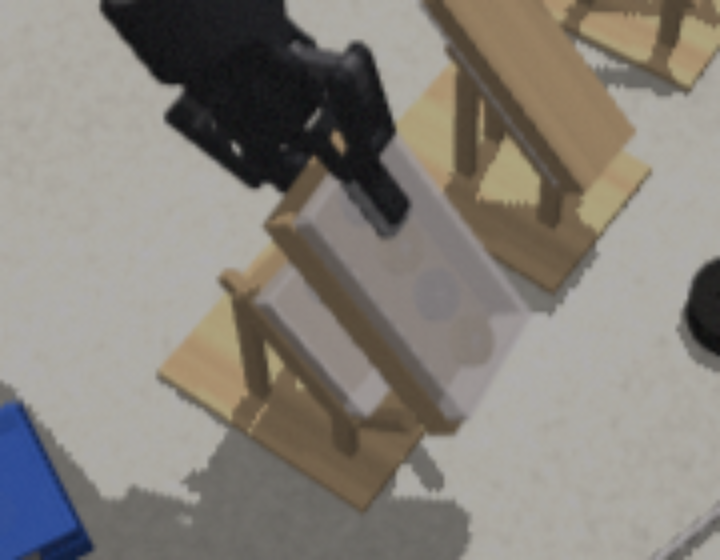

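```bash
python3 - <<'E'
from goal import *
C=cloud('scene',np.load('scene2.npy'))[205:300,280:360].reshape(-1,3);C=C[np.isfinite(C).all(1)]
d=C-seat;l=np.c_[d@x,d@y,d@n]
l=l[(abs(l[:,0])<.1)&(abs(l[:,1])<.06)&(l[:,2]>.03)&(l[:,2]<.09)]
A=np.c_[l[:,:2],np.ones(len(l))]
m=np.ones(len(l),bool)
for _ in range(8):
    k=np.linalg.lstsq(A[m],l[m,2],rcond=None)[0];m=abs(l[:,2]-A@k)<.004
print(len(l),m.sum(),'plane slopes x,y, n at seat',k);Q=l[m];print(np.percentile(Q,[1,99],axis=0))
print(cv2.minAreaRect((Q[:,:2]*1000).astype(np.float32)))
E
```

```text
t 29.77 p [ 0.5677 -0.1693  0.3392] grasp [ 0.6706 -0.1782  0.2237] tilt 41.79 az -4.92 roll -170.56 q [-0.531  0.439  1.472  0.52   0.617  2.198] F [ 0.3 -0.8 -1. ] gap 0.342 84.3
tool in rack frame: z.x 0.998 z.y -0.003 z.n -0.056  y.n -0.985 y.y -0.161
0.06 delta [-0.0025  0.0026 -0.0001]
0.03 delta [-0.0237  0.0043 -0.0213]
0.008 delta [-0.0392  0.0056 -0.0369]
0 delta [-0.0448  0.006  -0.0425]
n [ 0.7047 -0.0579  0.7071] x [ 0.7047 -0.0579 -0.7071]
2890 1759 plane slopes x,y, n at seat [-0.0714 -0.1676  0.0565]
[[-0.0952 -0.0353  0.0458]
 [ 0.069   0.0376  0.0672]]
((-14.032386779785156, 1.3371047973632812), (75.92494201660156, 171.46875), 89.86405181884766)
```

jog_arm(
  steps=[
    {"grip": 0.1,"x": -0.12,"y": 0.02,"z": -0.1,"spin": 0},
    {"grip": 0.1,"x": -0.12,"y": 0.02,"z": -0.12,"spin": 0},
    {"grip": 0.1,"x": -0.08,"y": 0.01,"z": -0.08,"spin": 0},
    {"grip": 0.1,"x": -0.03,"y": 0,"z": -0.03,"spin": 0},
    {"grip": 0.1,"x": 0,"y": 0,"z": 0,"spin": 0},
  ],
)

```text
clock: 30.4
ee_pos: [0.5342, -0.1657, 0.3071]
eef_rot: [-0.219, 0.686, -0.634, 0.283]
ft_force: [-0.5, -0.4, -2.2]
finger_gap: 0.338
finger_force: 84.3
```

```bash
python3 goal.py
```

```text
t 30.4 p [ 0.5342 -0.1657  0.3071] grasp [ 0.6374 -0.1748  0.1919] tilt 41.95 az -5.02 roll -170.45 q [-0.559  0.428  1.606  0.651  0.525  2.029] F [-0.5 -0.4 -2.2] gap 0.338 84.3
tool in rack frame: z.x 0.999 z.y -0.004 z.n -0.053  y.n -0.985 y.y -0.162
0.06 delta [ 0.0305 -0.0007  0.0316]
0.03 delta [0.0094 0.001  0.0104]
0.008 delta [-0.0061  0.0023 -0.0052]
0 delta [-0.0118  0.0027 -0.0108]
n [ 0.7047 -0.0579  0.7071] x [ 0.7047 -0.0579 -0.7071]
```

jog_arm(
  steps=[
    {"grip": 0.1,"x": -0.02,"y": 0.01,"z": -0.02,"spin": 0},
    {"grip": 0.1,"x": -0.02,"y": 0.01,"z": -0.02,"spin": 0},
    {"grip": 0.1,"x": -0.02,"y": 0,"z": -0.02,"spin": 0},
    {"grip": 0.1,"x": -0.02,"y": 0,"z": -0.02,"spin": 0},
  ],
  force=30,
)

```text
clock: 30.9
ee_pos: [0.5272, -0.1638, 0.3011]
eef_rot: [-0.221, 0.684, -0.634, 0.287]
ft_force: [16.4, 0.7, 4.0]
finger_gap: 0.34
finger_force: 84.1
```

```bash
python3 goal.py
```

```text
t 30.9 p [ 0.5272 -0.1638  0.3011] grasp [ 0.6313 -0.1733  0.1867] tilt 42.4 az -5.23 roll -170.4 q [-0.564  0.425  1.636  0.694  0.5    1.982] F [16.4  0.7  4. ] gap 0.34 84.1
tool in rack frame: z.x 0.999 z.y -0.006 z.n -0.045  y.n -0.986 y.y -0.160
0.06 delta [ 0.0364 -0.0021  0.0366]
0.03 delta [ 0.0153 -0.0004  0.0153]
0.008 delta [-0.0002  0.0009 -0.0002]
0 delta [-0.0059  0.0013 -0.0059]
n [ 0.7047 -0.0579  0.7071] x [ 0.7047 -0.0579 -0.7071]
```

jog_arm(
  steps=[
    {"grip": 0.345,"x": 0,"y": 0,"z": 0,"spin": 0},
    {"grip": 0.36,"x": 0,"y": 0,"z": 0,"spin": 0},
    {"grip": 0.375,"x": 0,"y": 0,"z": 0,"spin": 0},
    {"grip": 0.39,"x": 0,"y": 0,"z": 0,"spin": 0},
    {"grip": 0.405,"x": 0,"y": 0,"z": 0,"spin": 0},
  ],
  force=30,
)

```text
clock: 31.52
ee_pos: [0.5253, -0.1631, 0.2981]
eef_rot: [-0.219, 0.686, -0.634, 0.282]
ft_force: [-0.3, 0.2, -0.8]
finger_gap: 0.406
finger_force: 0.3
```

```bash
cat > chk.py <<'E'
from goal import *
import sys
c_,dd=manip.capture('scene');cv2.imwrite('pics/%s.png'%sys.argv[1],cv2.resize(c_[180:320,220:400,::-1],None,fx=4,fy=4))
C=cloud('scene',dd)[205:310,270:370].reshape(-1,3);C=C[np.isfinite(C).all(1)]
d=C-seat;l=np.c_[d@x,d@y,d@n]
l=l[(l[:,0]<.1)&(l[:,0]>-.02)&(abs(l[:,1])<.06)&(l[:,2]>-.02)&(l[:,2]<.03)]
A=np.c_[l[:,:2],np.ones(len(l))]
m=np.ones(len(l),bool)
for _ in range(10):
    k=np.linalg.lstsq(A[m],l[m,2],rcond=None)[0];m=abs(l[:,2]-A@k)<.003
Q=l[m];print(m.sum(),'slopes,n',k,'ext',np.percentile(Q,[1,99],axis=0)[:,:2].ravel(),cv2.minAreaRect((Q[:,:2]*1000).astype(np.float32)))
E
python3 chk.py s3
```

```text
t 31.52 p [ 0.5253 -0.1631  0.2981] grasp [ 0.6282 -0.1719  0.1825] tilt 41.78 az -4.89 roll -170.57 q [-0.565  0.427  1.642  0.69   0.504  1.982] F [-0.3  0.2 -0.8] gap 0.406 0.3
tool in rack frame: z.x 0.998 z.y -0.002 z.n -0.056  y.n -0.985 y.y -0.161
0.06 delta [ 0.0398 -0.0038  0.0411]
0.03 delta [ 0.0187 -0.0021  0.0199]
0.008 delta [ 0.0032 -0.0008  0.0043]
0 delta [-0.0025 -0.0003 -0.0014]
n [ 0.7047 -0.0579  0.7071] x [ 0.7047 -0.0579 -0.7071]
1251 slopes,n [-0.0171 -0.0617  0.0031] ext [-0.0194 -0.0366  0.0717  0.0369] ((26.940837860107422, 0.0845184326171875), (75.70296478271484, 93.7306900024414), 89.69535064697266)
```

View pics/s3.png

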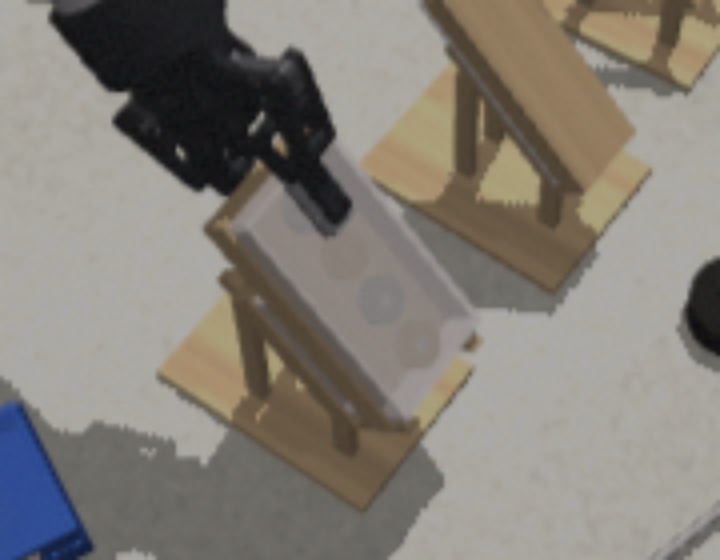

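jog_arm(
  steps=[
    {"grip": 0.43,"x": 0,"y": 0,"z": 0,"spin": 0},
    {"grip": 0.46,"x": 0,"y": 0,"z": 0,"spin": 0},
    {"grip": 0.5,"x": 0,"y": 0,"z": 0,"spin": 0},
    {"grip": 0.54,"x": 0,"y": 0,"z": 0,"spin": 0},
    {"grip": 0.54,"x": 0,"y": 0,"z": 0,"spin": 0},
  ],
)

```text
clock: 32.2
ee_pos: [0.5255, -0.1632, 0.2985]
eef_rot: [-0.219, 0.686, -0.634, 0.282]
ft_force: [-0.0, -0.3, 0.2]
finger_gap: 0.54
finger_force: 0.3
```

```bash
python3 chk.py s4
```

```text
t 32.2 p [ 0.5255 -0.1632  0.2985] grasp [ 0.6286 -0.172   0.183 ] tilt 41.85 az -4.94 roll -170.53 q [-0.565  0.427  1.641  0.69   0.503  1.982] F [-0.  -0.3  0.2] gap 0.54 0.3
tool in rack frame: z.x 0.998 z.y -0.003 z.n -0.055  y.n -0.985 y.y -0.161
0.06 delta [ 0.0394 -0.0036  0.0405]
0.03 delta [ 0.0183 -0.0018  0.0193]
0.008 delta [ 0.0028 -0.0006  0.0037]
0 delta [-0.0029 -0.0001 -0.0019]
n [ 0.7047 -0.0579  0.7071] x [ 0.7047 -0.0579 -0.7071]
1276 slopes,n [-0.004  -0.002   0.0001] ext [-0.0189 -0.0384  0.0718  0.035 ] ((26.423263549804688, -1.586669921875), (75.99482727050781, 92.96842956542969), 89.39027404785156)
```

jog_arm(
  steps=[
    {"grip": 0.54,"x": -0.07,"y": 0.006,"z": 0.07,"spin": 0},
    {"grip": 0.54,"x": -0.14,"y": 0.012,"z": 0.14,"spin": 0},
    {"grip": 0.54,"x": -0.2,"y": 0.016,"z": 0.2,"spin": 0},
    {"grip": 0.54,"x": -0.2,"y": 0.016,"z": 0.2,"spin": 0},
    {"grip": 0.54,"x": -0.2,"y": 0.016,"z": 0.2,"spin": 0},
    {"grip": 0.54,"x": 0,"y": 0,"z": 0,"spin": 0},
  ],
)

```text
clock: 33.0
ee_pos: [0.4437, -0.1564, 0.3812]
eef_rot: [-0.219, 0.686, -0.633, 0.284]
ft_force: [0.1, -0.4, -0.4]
finger_gap: 0.538
finger_force: 0.0
```

```bash
python3 chk.py s5
```

```text
t 33.0 p [ 0.4437 -0.1564  0.3812] grasp [ 0.547  -0.1656  0.2661] tilt 42.04 az -5.12 roll -170.35 q [-0.659  0.192  1.717  0.613  0.678  2.029] F [ 0.1 -0.4 -0.4] gap 0.538 0.0
tool in rack frame: z.x 0.999 z.y -0.005 z.n -0.052  y.n -0.985 y.y -0.162
0.06 delta [ 0.1208 -0.0099 -0.0427]
0.03 delta [ 0.0997 -0.0081 -0.0639]
0.008 delta [ 0.0842 -0.0069 -0.0795]
0 delta [ 0.0786 -0.0064 -0.0851]
n [ 0.7047 -0.0579  0.7071] x [ 0.7047 -0.0579 -0.7071]
1282 slopes,n [-0.0025  0.0058 -0.0004] ext [-0.0189 -0.0387  0.0719  0.0347] ((27.13397216796875, -1.8408470153808594), (93.87950897216797, 75.82750701904297), 0.40084168314933777)
```

View pics/s5.png

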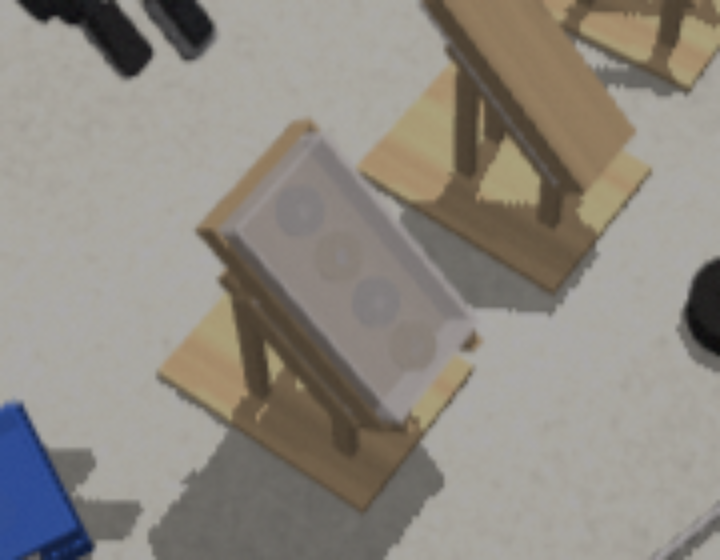

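The case lies flat and square, lid-down on the short case against the lugs; the gripper is clear.

```bash
python3 -c "
from station import manip
print(manip.close_job())"
```

```text
the job is handed in; nothing more can be done
None
```

The long case is stacked lid-down on the short case, flat and square with its lower end at the lugs. The gripper was clear and the job was handed in at 33 s; the last check before that put the case within a few millimetres of the seat. I did not measure the short case's own shift directly, and the hand-in returned no verdict.

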